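# Unstack the culture dishes into their holders

## Robot

A 6-joint arm with a two-finger parallel gripper is mounted at the origin on a cart in front of the work surface, level with it; the furniture and walls round the work are solid. World frame = base frame: x ahead of the robot, y to its left, z up, the work surface at z = 0. Lengths are in m, angles in degrees, forces in N, time in s.
With the tool pointing down it reaches from about 0.375 to 0.9 m from the base axis. Payload 3.1 kg.
Tool frame: the origin (TCP) lies on the centre line of the jaws, within the pads' length; the fingertips stand 8 mm ahead of it and the grasp point (between the pads) lies 11 mm behind it; z points along the fingers, y is the direction in which the jaws open and shut (so a half turn about z gives the same grasp; the last joint's range is limited). The gripper opens to 87 mm and grips with 3 to 60 N. Pads are 19 mm wide; open, the fingers measure 117 mm over their backs; the gripper's body (75 mm by 190 mm) begins 51 mm behind the grasp point.
Start: joints at [-86.774, 30.224, 82.088, -0, 67.689, -10.227], TCP at [0.145, -0.608, 0.231] pointing down, gripper open.
Joint ranges: [-176.69, 176.69], [-43.24, 126.21], [12.49, 139.97], [-82, 262], [0, 151.66], [-163.58, 163.58]. Speed limits (degrees/s): [159.86, 159.86, 180, 180, 180, 180].

## Interface

Orientations are given as a 3x3 rotation matrix whose columns are the frame's x, y, z axes.
In Python, from rig import * gives the robot as it stands. The module is installed in compiled form; this text tells all that it offers.
- The arm moves only by the tool arm_command, never from a script. Its argument "commands" is a list of rows, each an object with "translation": the shift along the tool's x, y, z scaled (see below), a list of three; "dr": the turn, a rotation vector about the tool's x, y, z scaled (see below), a list of three; "jaw": the closure, from 0 (fully open) to 1 (shut). In form: [{"translation": [x, y, z], "dr": [ax, ay, az], "jaw": jaw}, ...]. A call has 1 to 12 rows; each row shifts and turns the commanded pose from where the row before left it, along the tool's axes as they then stand; what a row does not reach is not made up. The controller multiplies each number of a shift by 25 mm and each number of a turn by 6 degrees. A row lasts 1/12 s, in which the tool goes at most 41.7 mm and 7.16 degrees, less where a joint would pass 70% of its speed; a pose out of reach is approached as far as the arm can. A call with a number of a shift or a turn outside -1 to 1 is refused whole. A call with a gripper value outside its range is refused whole. The fingers move at their own pace and stop on an object; the grip force is fixed at half the most. Time passes only in rows, so rows that do not move let the fingers close. It gives the time, the measured TCP pose, the force and the opening at its end, in the units of the state.
- read_state(): the state, without advancing time (a new reading comes with each control period).
- capture(name): name is "side" or "top"; returns (picture, depth): 384x512x3 uint8, red, green, blue; 384x512 float32, m along the optical axis (not along the pixel's ray), 0 where there is no reading.
- camera_model(name): a dict with "intrinsics" (3x3 intrinsics, pixels), "pose" (4x4, takes a point from camera to world coordinates). Camera axes: x right, y down, z forward; pixel columns grow to the right and rows downward; lengths in m; the calibration is good to about 2 mm. A picture is of the moment at which its call begins. camera_model takes no time and is no camera call.
- hand_in(): hands the job in, once; it reports no verdict.
The state is a dict: "time_s": time; "joint_positions": joint angles; "qvel": joint speeds; "tau": joint torques, N m; "position": TCP position; "tcp_rot": TCP orientation; "force": force on the tool from outside, world axes, zero at the start; "moment": the same for the moment, N m; "opening": opening from 0.0 (shut) to 1.0 (fully open).
Only numpy, scipy, OpenCV 4.12 (cv2) and the standard library are available. Lean on these libraries where they do the work, as an engineer would, in place of code of your own. Each camera call takes 0.05 s, during which the arm holds its last target.

## Task

The four culture dishes have come out of the incubator as one stack. Take the stack apart and lower each dish, lid up, into the dish holder whose round seat fits its size, so that at the end all four lie flat on the floors of their own seats. Keep the dishes level, do not drop them, and leave the vial and the timer where they stand.

Things in the scene. Friction and masses are not known exactly. Their poses are not given: they have to be found in the camera images.
- dish_yellow_center (a point): Centre (half-way up) of the loose round culture dish filled with yellow agar: 63 mm in diameter, 18 mm high, base and lid of lightly tinted clear plastic, lid firmly on, straight sides, flat top and underside, z axis up out of the lid, under 100 g. At the start it is at the bottom of the stack, on the worktop; the dishes of the stack lie flat on one another, each up to 6 mm off the centre of the one below it.
- dish_red_center (a point): Centre (half-way up) of the loose round culture dish filled with dark red agar: 52 mm in diameter, 18 mm high, base and lid of lightly tinted clear plastic, lid firmly on, straight sides, flat top and underside, z axis up out of the lid, under 100 g. At the start it is second from the bottom; the dishes of the stack lie flat on one another, each up to 6 mm off the centre of the one below it.
- dish_green_center (a point): Centre (half-way up) of the loose round culture dish filled with green agar: 41 mm in diameter, 18 mm high, base and lid of lightly tinted clear plastic, lid firmly on, straight sides, flat top and underside, z axis up out of the lid, under 100 g. At the start it is third from the bottom; the dishes of the stack lie flat on one another, each up to 6 mm off the centre of the one below it.
- dish_blue_center (a point): Centre (half-way up) of the loose round culture dish filled with blue agar: 30 mm in diameter, 18 mm high, base and lid of lightly tinted clear plastic, lid firmly on, straight sides, flat top and underside, z axis up out of the lid, under 100 g. At the start it is on top of the stack; the dishes of the stack lie flat on one another, each up to 6 mm off the centre of the one below it.
- seat_yellow (a point): Centre of the seat floor of the largest dish holder, a square aluminium plate 82 x 82 mm, 9 mm high, fixed to the worktop, with one round seat 72 mm in diameter and 5 mm deep, open at the top, with a grey floor (4 mm above the worktop). It fits the 63 mm dish with the yellow agar: a dish seated in it has its underside 4 mm and its lid 22 mm above the worktop, its centre 9 mm above this point. z axis up, x and y along the plate's sides.
- seat_red (a point): Centre of the seat floor of the second largest dish holder, a square aluminium plate 71 x 71 mm, 9 mm high, fixed to the worktop, with one round seat 61 mm in diameter and 5 mm deep, open at the top, with a grey floor (4 mm above the worktop). It fits the 52 mm dish with the dark red agar: a dish seated in it has its underside 4 mm and its lid 22 mm above the worktop, its centre 9 mm above this point. z axis up, x and y along the plate's sides.
- seat_green (a point): Centre of the seat floor of the second smallest dish holder, a square aluminium plate 60 x 60 mm, 9 mm high, fixed to the worktop, with one round seat 50 mm in diameter and 5 mm deep, open at the top, with a grey floor (4 mm above the worktop). It fits the 41 mm dish with the green agar: a dish seated in it has its underside 4 mm and its lid 22 mm above the worktop, its centre 9 mm above this point. z axis up, x and y along the plate's sides.
- seat_blue (a point): Centre of the seat floor of the smallest dish holder, a square aluminium plate 49 x 49 mm, 9 mm high, fixed to the worktop, with one round seat 39 mm in diameter and 5 mm deep, open at the top, with a grey floor (4 mm above the worktop). It fits the 30 mm dish with the blue agar: a dish seated in it has its underside 4 mm and its lid 22 mm above the worktop, its centre 9 mm above this point. z axis up, x and y along the plate's sides.
- vial_center (a point): Centre (half-way up) of a small amber vial with a green cap, 32 mm in diameter, 58 mm high, standing loose among the work: not to be moved. (To the right of the work stands a fixed plate reader, a box 202 mm high filling x > 0.48 m, y -0.41 to 0.05 m; low things up to 75 mm high lie in front of it.)
- timer_center (a point): Centre (half-way up) of a white bench timer, 66 x 66 mm, 23 mm high, lying loose among the work: not to be moved. x and y along its sides. (Round the work: a rack and a tip box up to 109 mm high beyond x = 0.73 m, a tube 115 mm high at about x 0.60, y 0.41 m, a tape roll 19 mm high at about x 0.69, y 0.37 m.)

How it is judged (in metres and radians):
At the end, for the whole second after the job is handed in: Each of the four dishes lies released and at rest in the holder whose seat fits it: its centre within 8 mm of the seat's centre, fully down on the seat floor (within 2.5 mm), lid up and level within 0.08 rad (horizontal distance between dish_yellow_center and seat_yellow below 0.008 m and z of dish_yellow_center in the frame of seat_yellow between 0.006 and 0.0115 m and angle between each of dish_yellow_center, dish_red_center, dish_green_center, dish_blue_center's own z axis and vertical below 0.08 rad and linear speed of each of dish_yellow, dish_red, dish_green, dish_blue below 0.01 m/s and horizontal distance between dish_red_center and seat_red below 0.008 m and z of dish_red_center in the frame of seat_red between 0.006 and 0.0115 m and horizontal distance between dish_green_center and seat_green below 0.008 m and z of dish_green_center in the frame of seat_green between 0.006 and 0.0115 m and horizontal distance between dish_blue_center and seat_blue below 0.008 m and z of dish_blue_center in the frame of seat_blue between 0.006 and 0.0115 m); the robot touches nothing.
It fails at once if a dish is tipped by more than 40 degrees (angle between any of dish_yellow_center, dish_red_center, dish_green_center, dish_blue_center's own z axis and vertical above 0.7 rad).
It fails at once if a dish is dropped: it moves at more than 0.7 m/s while the fingers do not hold it (a fall of about 25 mm) ((linear speed of dish_yellow above 0.7 m/s and contact force between dish_yellow and the fingers below 0.05 N) or (linear speed of dish_red above 0.7 m/s and contact force between dish_red and the fingers below 0.05 N) or (linear speed of dish_green above 0.7 m/s and contact force between dish_green and the fingers below 0.05 N) or (linear speed of dish_blue above 0.7 m/s and contact force between dish_blue and the fingers below 0.05 N)).
It fails at once if the vial or the timer is moved by more than 25 mm, or the vial is knocked over (distance of any of vial_center, timer_center from where it was at the start of the episode above 0.025 m or angle between vial_center's own z axis and vertical above 0.5 rad).
It also fails if it takes over 93 s, if anything falls off the work surface, if the arm or the gripper's body presses on something with over 40 N, if the wrist force passes 120 N, or if a joint passes its speed limit or range.

## Working session

There is one attempt and no reset: what is moved stays moved. The work goes in short steps, Python scripts to look and compute and a tool call to move; the robot and the scene stay as the last step left them, time stands still between calls to the robot, and variables do not carry over. Pictures are saved under pics/ and viewed, and the job is handed in when it is done.

Besides the shell and the picture viewer there is one more tool, called after "Emit:" as name(argument=value, ...) on one line, values as JSON. arm_command: Moves the arm, as the interface text tells. Its arguments: {"type":"object","properties":{"commands":{"type":"array"}},"required":["commands"]}

```bash
mkdir -p pics; python3 - <<'E'
from rig import *
import cv2,numpy as np
np.set_printoptions(precision=4,suppress=True)
for n in("top","side"):
    p,d=capture(n); cv2.imwrite(f"pics/{n}0.png",p[:,:,::-1]); np.save(f"{n}0.npy",d); np.save(f"{n}0p.npy",p)
    m=camera_model(n); print(n,m["intrinsics"],m["pose"])
s=read_state(); print(s)
E
```

```text
top [[478.1788   0.     254.48  ]
 [  0.     478.1788 194.499 ]
 [  0.       0.       1.    ]] [[-0.006  -0.9973  0.0726  0.457 ]
 [-0.9999  0.0052 -0.0103  0.2448]
 [ 0.0099 -0.0726 -0.9973  0.986 ]
 [ 0.      0.      0.      1.    ]]
side [[478.4389   0.     257.9068]
 [  0.     478.4389 192.7322]
 [  0.       0.       1.    ]] [[ 0.7206  0.5069 -0.473   0.921 ]
 [ 0.693  -0.5451  0.4717 -0.1633]
 [-0.0188 -0.6678 -0.7441  0.6945]
 [ 0.      0.      0.      1.    ]]
{'time_s': 0.1, 'joint_positions': array([-86.7751,  30.2742,  82.1481,  -0.0001,  67.6892, -10.2302]), 'qvel': array([ 0.0202, -0.1183, -0.2253,  0.0298,  0.046 , -0.0056]), 'tau': array([ -0.0004, -44.0986, -17.7151,   0.0634,   0.0534,  -0.0001]), 'position': array([ 0.1454, -0.6072,  0.2297]), 'tcp_rot': array([[ 0.9726,  0.2327, -0.0001],
       [ 0.2327, -0.9726,  0.0019],
       [ 0.0003, -0.0019, -1.    ]]), 'force': array([-0.5409,  0.0639, -0.2227]), 'moment': array([-0.0294,  0.0102, -0.0061]), 'opening': 0.9986983525672113}
```

View pics/top0.png

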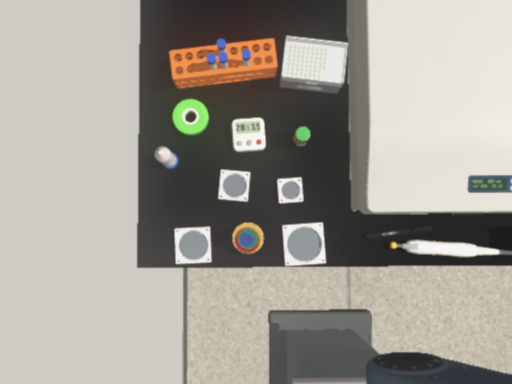

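View pics/side0.png

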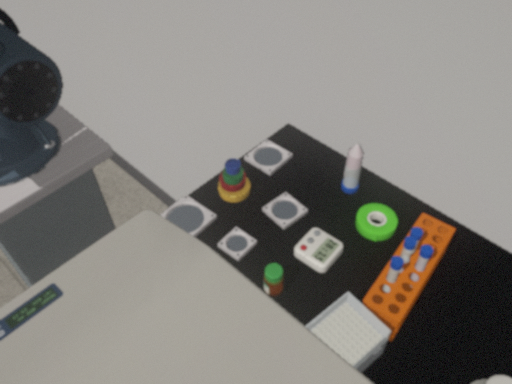

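```bash
python3 - <<'E'
import cv2,numpy as np
p=np.load("top0p.npy")[:,:,::-1]
c=p[165:270,165:335]; cv2.imwrite("pics/topc.png",cv2.resize(c,None,fx=4.7,fy=4.7,interpolation=cv2.INTER_NEAREST))
p=np.load("side0p.npy")[:,:,::-1]
c=p[130:300,160:350]; cv2.imwrite("pics/sidec.png",cv2.resize(c,None,fx=3.5,fy=3.5,interpolation=cv2.INTER_NEAREST))
E
```

```text
(no output)
```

View pics/topc.png

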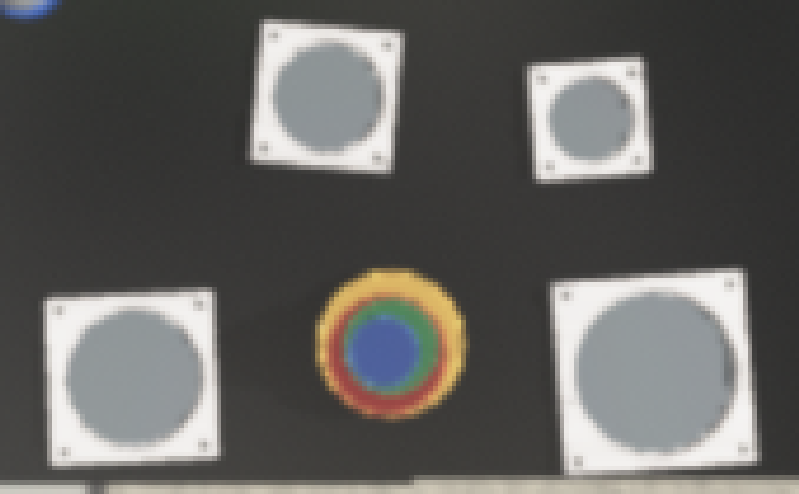

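View pics/sidec.png

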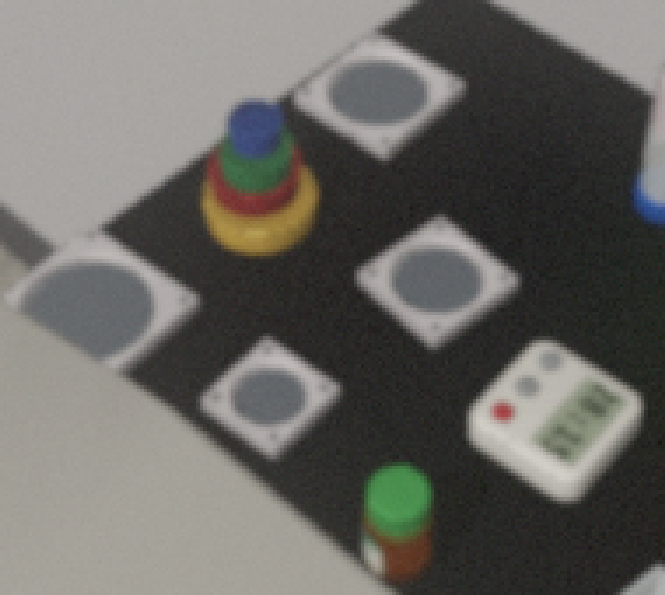

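```bash
cat > h.py <<'E'
from rig import *
import cv2,numpy as np
np.set_printoptions(precision=4,suppress=True)
def w(n,u,v,z):
    m=camera_model(n);K=m["intrinsics"];T=m["pose"]
    r=T[:3,:3]@np.linalg.inv(K)@np.array([u,v,1.]); o=T[:3,3]
    return (o+r*(z-o[2])/r[2])[:2]
def proj(n,P):
    m=camera_model(n);K=m["intrinsics"];T=m["pose"]
    c=(np.asarray(P)-T[:3,3])@T[:3,:3]; q=c@K.T; return q[:,:2]/q[:,2:]
def masks(p):
    h=cv2.cvtColor(p,cv2.COLOR_RGB2HSV).astype(int);H,S,V=h[...,0],h[...,1],h[...,2]
    return dict(blue=(S>90)&(V>60)&(H>105)&(H<130),green=(S>70)&(V>50)&(H>50)&(H<=95),red=(S>100)&(V>60)&((H<9)|(H>165)),yellow=(S>90)&(V>80)&(H>=9)&(H<32))
def show(n,name,box=None,f=4):
    p,d=capture(n)
    c=p if box is None else p[box[0]:box[1],box[2]:box[3]]
    c=cv2.resize(c,None,fx=f,fy=f,interpolation=cv2.INTER_CUBIC) if f!=1 else c
    cv2.imwrite(f"pics/{name}.png",c[:,:,::-1]); return p,d
E
python3 - <<'E'
from h import *
p=np.load("top0p.npy");d=np.load("top0.npy")
# plates
g=p.astype(int).sum(2)>270
roi=np.zeros(g.shape,bool);roi[165:264,165:335]=1
n,lab,st,ce=cv2.connectedComponentsWithStats((g&roi).astype(np.uint8))
for i in range(1,n):
    if st[i,4]<300: continue
    c=cv2.findContours((lab==i).astype(np.uint8),0,2)[0][0]
    r=cv2.minAreaRect(c)
    pts=np.array([w("top",u,v,.009) for u,v in cv2.boxPoints(r)])
    a=pts[1]-pts[0];b=pts[2]-pts[1]
    hsv=cv2.cvtColor(p,cv2.COLOR_RGB2HSV)
    fl=(lab==i)&(p.astype(int).sum(2)<560)
    fl=cv2.morphologyEx(fl.astype(np.uint8),cv2.MORPH_OPEN,np.ones((5,5)))
    vv,uu=np.nonzero(fl)
    print("plate",st[i],r[0],"ctr rect",w("top",*r[0],.009),"sz",np.linalg.norm(a),np.linalg.norm(b),"ang",r[2],"floor",w("top",uu.mean(),vv.mean(),.004),2*np.sqrt(len(uu)/np.pi)*.98/478)
M=masks(p)
cum=np.zeros(g.shape,bool)
for k,z,D in(("blue",.072,30),("green",.054,41),("red",.036,52),("yellow",.018,63)):
    m=M[k].copy();m[:205]=0;m[270:]=0;m[:,:225]=0;m[:,275:]=0
    cum|=m
    mm=cv2.morphologyEx(cum.astype(np.uint8),cv2.MORPH_OPEN,np.ones((3,3)))
    c=max(cv2.findContours(mm,0,cv2.CHAIN_APPROX_NONE)[0],key=cv2.contourArea)
    (cx,cy),r=cv2.minEnclosingCircle(c); e=cv2.fitEllipse(c)
    mo=cv2.moments(mm,True)
    print(k,w("top",cx,cy,z),w("top",*e[0],z),w("top",mo['m10']/mo['m00'],mo['m01']/mo['m00'],z),"D",r*2*(.986-z)/478,D)
# vial/timer
for u,v,z in((302,134,.058),(249,134,.023)): print(w("top",u,v,z))
E
```

```text
plate [218 169  33  33 975] (233.8606719970703, 185.0327911376953) ctr rect [0.5478 0.2769] sz 0.06429431239275787 0.06419787516989157 ang 5.19442892074585 floor [0.5481 0.276 ] 0.04752361445030013
plate [277 177  27  27 673] (290.0, 190.0) ctr rect [0.537  0.1618] sz 0.05348773131392537 0.05353396732883225 ang 90.0 floor [0.5377 0.1604] 0.036797092031601135
plate [232 222  32  32 817] (247.5, 237.5) ctr rect [0.4405 0.2495] sz 0.06322682464111495 0.06286056115407718 ang 90.0 floor [0.4403 0.2492] 0.06612478404006651
plate [ 282  222   45   42 1741] (303.6751403808594, 243.4517822265625) ctr rect [0.4277 0.1352] sz 0.08684081538735769 0.08517652246401786 ang 85.91438293457031 floor [0.4271 0.1335] 0.07028361464542417
plate [ 174  226   38   38 1385] (192.5, 244.5) ctr rect [0.427  0.3612] sz 0.07524763520407682 0.07479029298757033 ang 90.0 floor [0.4263 0.3605] 0.05898069920414812
blue [0.4378 0.2521] [0.438  0.2521] [0.438  0.2521] D 0.027377974689754985 30
green [0.4405 0.2489] [0.4408 0.2491] [0.4405 0.2492] D 0.03617567257103062 41
red [0.4402 0.249 ] [0.4405 0.2492] [0.4356 0.2522] D 0.03687434435888314 52
yellow [0.4408 0.2493] [0.4406 0.2492] [0.4411 0.249 ] D 0.0664807655621772 63
[0.6433 0.1411]
[0.6508 0.2453]
```

```bash
cat >> h.py <<'E'
COL=dict(blue=(80,100,165),green=(75,135,95),red=(165,65,65),yellow=(225,180,95),bg=(57,57,54),bg2=(45,45,42))
E
python3 - <<'E'
from h import *
p=np.load("top0p.npy")
y0,x0,f=215,225,8
c=cv2.resize(p[215:262,225:272],None,fx=f,fy=f,interpolation=cv2.INTER_CUBIC)
# sample colours from picture
def at(u,v): return p[v,u]
print(at(247,239),at(255,232),at(248,251),at(247,225),at(229,230))
lab=cv2.cvtColor(c,cv2.COLOR_RGB2LAB).astype(float)
ref=np.array([p[239,247],p[233,256],p[251,248],p[225,247],p[229,229]],np.uint8)
print(ref)
rl=cv2.cvtColor(ref[None],cv2.COLOR_RGB2LAB)[0].astype(float)
L=np.argmin(((lab[:,:,None]-rl)**2*[.5,1,1]).sum(3),2)
cv2.imwrite("pics/lab.png",cv2.resize(np.array([(255,0,0),(0,255,0),(0,0,255),(0,255,255),(0,0,0)],np.uint8)[L],None,fx=1.5,fy=1.5))
for i,(z,D) in enumerate(((.072,30),(.054,41),(.036,52),(.018,63))):
    m=cv2.morphologyEx((L<=i).astype(np.uint8),cv2.MORPH_OPEN,np.ones((15,15)))
    ct=max(cv2.findContours(m,0,cv2.CHAIN_APPROX_NONE)[0],key=cv2.contourArea)
    P=np.array([w("top",x0+(u+.5)/f-.5,y0+(v+.5)/f-.5,z) for u,v in ct[:,0]])
    A=np.c_[2*P,np.ones(len(P))];s=np.linalg.lstsq(A,(P**2).sum(1),rcond=None)[0]
    R=np.sqrt(s[2]+s[:2]@s[:2]); e=np.linalg.norm(P-s[:2],axis=1)-R
    print(i,s[:2],"D",2*R,D,"std",e.std())
# plates 
g=p.astype(float).sum(2)
for name,(a,b,cc,dd),S in(("green",(163,208,212,256),60),("blue",(172,208,272,308),49),("yellow",(217,268,277,332),82),("red",(221,268,169,216),71)):
    q=cv2.resize(g[a:b,cc:dd],None,fx=f,fy=f,interpolation=cv2.INTER_LINEAR)
    m=(q>430).astype(np.uint8)
    m[:, :]=m
    if name in("yellow","red"): pass
    ct=max(cv2.findContours(m,0,cv2.CHAIN_APPROX_NONE)[0],key=cv2.contourArea)
    r=cv2.minAreaRect(ct)
    u,v=r[0]; W=w("top",cc+(u+.5)/f-.5,a+(v+.5)/f-.5,.009)
    # hole: circle from inner edge threshold
    hsv=(q<(660+430)/2).astype(np.uint8)
    n,l,st,ce=cv2.connectedComponentsWithStats(hsv)
    k=l[int(v),int(u)]; hc=cv2.findContours((l==k).astype(np.uint8),0,1)[0]
    hc=max(hc,key=cv2.contourArea)
    P=np.array([w("top",cc+(x+.5)/f-.5,a+(y+.5)/f-.5,.009) for x,y in hc[:,0]])
    A=np.c_[2*P,np.ones(len(P))];s=np.linalg.lstsq(A,(P**2).sum(1),rcond=None)[0]
    print(name,"rect",W,np.array(r[1])/f*.977/478,r[2],"hole",s[:2],2*np.sqrt(s[2]+s[:2]@s[:2]))
E
```

```text
[ 78  96 155] [118 135  96] [159  77  71] [219 182 102] [53 52 50]
[[ 78  96 155]
 [131 132  95]
 [159  77  71]
 [219 182 102]
 [ 54  53  51]]
0 [0.4381 0.252 ] D 0.02848472041069704 30 std 0.0002067546585292169
1 [0.4406 0.249 ] D 0.04110003084489463 41 std 0.00038886808893546875
2 [0.4356 0.2511] D 0.050974771394130564 52 std 0.0007003587187631052
3 [0.4405 0.2491] D 0.06503745742926025 63 std 0.000319724214739573
green rect [0.5478 0.277 ] [0.0619 0.0618] 5.1021647453308105 hole [0.5476 0.2757] 0.04717166313478648Traceback (most recent call last):
  File "<stdin>", line 36, in <module>
  File "h.py", line 5, in w
    m=camera_model(n);K=m["intrinsics"];T=m["pose"]
ValueError: time passes only in moves, steps and waits
```

View pics/lab.png

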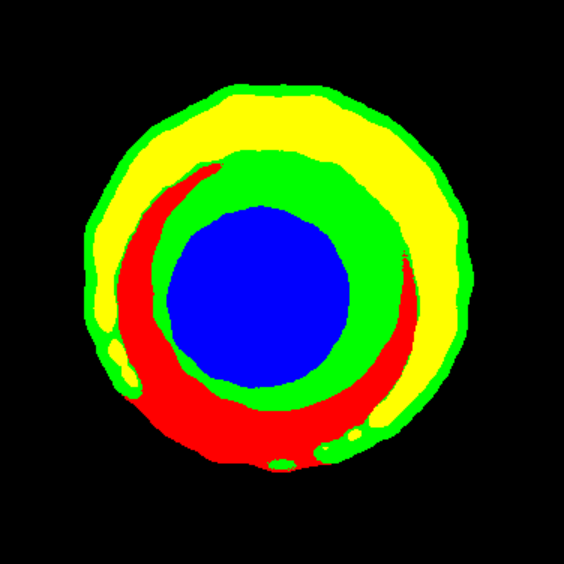

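```bash
python3 - <<'E'
from rig import *
import pickle
pickle.dump({n:camera_model(n) for n in("top","side")},open("cm.pkl","wb"))
E
sed -i 's/^from rig import \*/from rig import *\nimport pickle\n_CM=pickle.load(open("\.\/cm.pkl","rb"))\ndef camera_model(n): return _CM[n]/' h.py
python3 - <<'E'
from h import *
p=np.load("top0p.npy");f=8
g=p.astype(float).sum(2)
for name,(a,b,cc,dd),S in(("green",(163,208,212,256),60),("blue",(172,208,272,308),49),("yellow",(217,268,277,332),82),("red",(221,267,169,216),71)):
    q=cv2.resize(g[a:b,cc:dd],None,fx=f,fy=f,interpolation=cv2.INTER_LINEAR)
    m=(q>500).astype(np.uint8); 
    m=cv2.morphologyEx(m,cv2.MORPH_OPEN,np.ones((21,21)))
    ct=max(cv2.findContours(m,0,cv2.CHAIN_APPROX_NONE)[0],key=cv2.contourArea)
    r=cv2.minAreaRect(ct)
    u,v=r[0]; W=w("top",cc+(u+.5)/f-.5,a+(v+.5)/f-.5,.009)
    m=(q<530).astype(np.uint8)
    n,l,st,ce=cv2.connectedComponentsWithStats(m)
    k=l[int(v),int(u)]; hc=max(cv2.findContours((l==k).astype(np.uint8),0,1)[0],key=cv2.contourArea)
    P=np.array([w("top",cc+(x+.5)/f-.5,a+(y+.5)/f-.5,.009) for x,y in hc[:,0]])
    A=np.c_[2*P,np.ones(len(P))];s=np.linalg.lstsq(A,(P**2).sum(1),rcond=None)[0]
    print(name,"rect",W,np.array(r[1])/f*.977/478,r[2],"hole",s[:2],2*np.sqrt(s[2]+s[:2]@s[:2]))
E
```

```text
green rect [0.5478 0.277 ] [0.0608 0.0607] 5.06361722946167 hole [0.5476 0.2757] 0.046651013422289764
blue rect [0.5374 0.162 ] [0.0499 0.0502] 85.68397521972656 hole [0.5375 0.1608] 0.0356554047977868
yellow rect [0.4271 0.1352] [0.084  0.0836] 85.87770080566406 hole [0.4273 0.134 ] 0.06849818405215927
red rect [0.4261 0.3612] [0.0729 0.0731] 87.68627166748047 hole [0.4265 0.3598] 0.05714900283808156
```

```bash
cat > plan.py <<'E'
from h import *
from scipy.spatial.transform import Rotation as Ro
import json
def plan(wps,jaw=0,s=None):
    """wps: list of (xyz,toolY angle deg or None,rows)"""
    s=s or read_state(); p=s["position"].copy(); R=s["tcp_rot"].copy()
    yt=np.degrees(np.arctan2(R[1,1],R[0,1]))
    # level desired
    out=[]
    for xyz,ang,n in wps:
        a=np.radians(0 if ang is None else ang)
        Rt=np.array([[-np.sin(a),np.cos(a),0],[np.cos(a),np.sin(a),0],[0,0,-1]])
        rv=Ro.from_matrix(R.T@Rt).as_rotvec(degrees=True)/n
        for k in range(n):
            t=R.T@((np.array(xyz)-p)/(n-k))/.025
            t=np.round(t,2); d=np.round(rv/6,2)
            out.append(dict(translation=[float(x)+0. for x in t],dr=[float(x)+0. for x in d],jaw=jaw))
            p=p+R@t*.025; R=R@Ro.from_rotvec(d*6,degrees=True).as_matrix()
            assert abs(t).max()<=1 and abs(d).max()<=1,(t,d)
    for o in out: print(o["translation"],o["dr"],jaw)
    print("end",p, R[:,1])
E
python3 -c "
from plan import *
plan([((.33,-.3,.30),0,18),((.40,-.02,.30),0,12),((.438,.252,.2),0,12)])"
```

```text
[0.56, -0.57, -0.16] [0.0, 0.0, -0.71] 0
[0.6, -0.53, -0.15] [0.0, 0.0, -0.71] 0
[0.64, -0.48, -0.16] [0.0, 0.0, -0.71] 0
[0.67, -0.43, -0.15] [0.0, 0.0, -0.71] 0
[0.7, -0.38, -0.16] [0.0, 0.0, -0.71] 0
[0.73, -0.33, -0.15] [0.0, 0.0, -0.71] 0
[0.75, -0.27, -0.16] [0.0, 0.0, -0.71] 0
[0.77, -0.22, -0.15] [0.0, 0.0, -0.71] 0
[0.78, -0.16, -0.16] [0.0, 0.0, -0.71] 0
[0.79, -0.1, -0.15] [0.0, 0.0, -0.71] 0
[0.79, -0.04, -0.16] [0.0, 0.0, -0.71] 0
[0.79, 0.02, -0.15] [0.0, 0.0, -0.71] 0
[0.79, 0.08, -0.16] [0.0, 0.0, -0.71] 0
[0.78, 0.13, -0.15] [0.0, 0.0, -0.71] 0
[0.77, 0.19, -0.16] [0.0, 0.0, -0.71] 0
[0.76, 0.25, -0.15] [0.0, 0.0, -0.71] 0
[0.74, 0.31, -0.16] [0.0, 0.0, -0.71] 0
[0.71, 0.36, -0.15] [0.0, 0.0, -0.71] 0
[0.93, 0.24, 0.0] [0.0, 0.0, 0.0] 0
[0.93, 0.24, 0.0] [0.0, 0.0, 0.0] 0
[0.93, 0.23, 0.0] [0.0, 0.0, 0.0] 0
[0.93, 0.24, 0.0] [0.0, 0.0, 0.0] 0
[0.93, 0.23, 0.0] [0.0, 0.0, 0.0] 0
[0.93, 0.24, 0.0] [0.0, 0.0, 0.0] 0
[0.94, 0.23, 0.0] [0.0, 0.0, 0.0] 0
[0.93, 0.24, 0.0] [0.0, 0.0, 0.0] 0
[0.94, 0.23, 0.01] [0.0, 0.0, 0.0] 0
[0.93, 0.24, 0.0] [0.0, 0.0, 0.0] 0
[0.94, 0.23, 0.01] [0.0, 0.0, 0.0] 0
[0.93, 0.24, 0.0] [0.0, 0.0, 0.0] 0
[0.91, 0.13, 0.34] [0.0, 0.0, 0.0] 0
[0.91, 0.13, 0.33] [0.0, 0.0, 0.0] 0
[0.9, 0.13, 0.34] [0.0, 0.0, 0.0] 0
[0.91, 0.13, 0.33] [0.0, 0.0, 0.0] 0
[0.9, 0.13, 0.34] [0.0, 0.0, 0.0] 0
[0.91, 0.13, 0.33] [0.0, 0.0, 0.0] 0
[0.9, 0.13, 0.34] [0.0, 0.0, 0.0] 0
[0.91, 0.13, 0.33] [0.0, 0.0, 0.0] 0
[0.9, 0.13, 0.34] [0.0, 0.0, 0.0] 0
[0.91, 0.12, 0.33] [0.0, 0.0, 0.0] 0
[0.9, 0.13, 0.34] [0.0, 0.0, 0.0] 0
[0.91, 0.12, 0.33] [0.0, 0.0, 0.0] 0
end [0.4379 0.252  0.2001] [ 1.      0.0024 -0.0001]
```

Emit:
arm_command(commands=[{"translation":[0.56,-0.57,-0.16],"dr":[0,0,-0.7],"jaw":0},{"translation":[0.6,-0.53,-0.16],"dr":[0,0,-0.7],"jaw":0},{"translation":[0.64,-0.48,-0.16],"dr":[0,0,-0.7],"jaw":0},{"translation":[0.67,-0.43,-0.16],"dr":[0,0,-0.7],"jaw":0},{"translation":[0.7,-0.38,-0.16],"dr":[0,0,-0.7],"jaw":0},{"translation":[0.73,-0.33,-0.16],"dr":[0,0,-0.7],"jaw":0},{"translation":[0.75,-0.27,-0.16],"dr":[0,0,-0.7],"jaw":0},{"translation":[0.77,-0.22,-0.16],"dr":[0,0,-0.7],"jaw":0},{"translation":[0.78,-0.16,-0.16],"dr":[0,0,-0.7],"jaw":0},{"translation":[0.79,-0.1,-0.16],"dr":[0,0,-0.7],"jaw":0},{"translation":[0.79,-0.04,-0.16],"dr":[0,0,-0.7],"jaw":0},{"translation":[0.79,0.02,-0.16],"dr":[0,0,-0.7],"jaw":0}])

```text
time_s: 1.1
position: [0.2701, -0.4024, 0.2784]
tcp_rot: [[0.438, 0.899, -0.0], [0.899, -0.438, 0.001], [0.001, -0.001, -1.0]]
force: [0.6, -0.5, -0.1]
opening: 1.001
```

Emit:
arm_command(commands=[{"translation":[0.79,0.08,-0.16],"dr":[0,0,-0.72],"jaw":0},{"translation":[0.78,0.13,-0.16],"dr":[0,0,-0.72],"jaw":0},{"translation":[0.77,0.19,-0.16],"dr":[0,0,-0.72],"jaw":0},{"translation":[0.76,0.25,-0.16],"dr":[0,0,-0.72],"jaw":0},{"translation":[0.74,0.31,-0.16],"dr":[0,0,-0.72],"jaw":0},{"translation":[0.71,0.36,-0.16],"dr":[0,0,-0.72],"jaw":0}])

```text
time_s: 1.6
position: [0.3324, -0.3006, 0.3024]
tcp_rot: [[0.0, 1.0, -0.0], [1.0, -0.0, 0.001], [0.001, -0.0, -1.0]]
force: [0.4, -0.2, 0.5]
opening: 1.002
```

Emit:
arm_command(commands=[{"translation":[0.93,0.23,0],"dr":[0,0,0],"jaw":0},{"translation":[0.93,0.23,0],"dr":[0,0,0],"jaw":0},{"translation":[0.93,0.23,0],"dr":[0,0,0],"jaw":0},{"translation":[0.93,0.23,0],"dr":[0,0,0],"jaw":0},{"translation":[0.93,0.23,0],"dr":[0,0,0],"jaw":0},{"translation":[0.93,0.23,0],"dr":[0,0,0],"jaw":0},{"translation":[0.93,0.23,0],"dr":[0,0,0],"jaw":0},{"translation":[0.93,0.23,0],"dr":[0,0,0],"jaw":0},{"translation":[0.93,0.23,0],"dr":[0,0,0],"jaw":0},{"translation":[0.93,0.23,0],"dr":[0,0,0],"jaw":0},{"translation":[0.93,0.23,0],"dr":[0,0,0],"jaw":0},{"translation":[0.93,0.23,0],"dr":[0,0,0],"jaw":0}])

```text
time_s: 2.6
position: [0.4021, -0.0218, 0.3024]
tcp_rot: [[0.004, 1.0, -0.001], [1.0, -0.004, 0.0], [0.0, -0.001, -1.0]]
force: [0.5, 0.6, 0.1]
opening: 0.997
```

Emit:
arm_command(commands=[{"translation":[0.9,0.13,0.33],"dr":[0,0,0],"jaw":0},{"translation":[0.9,0.13,0.33],"dr":[0,0,0],"jaw":0},{"translation":[0.9,0.13,0.33],"dr":[0,0,0],"jaw":0},{"translation":[0.9,0.13,0.33],"dr":[0,0,0],"jaw":0},{"translation":[0.9,0.13,0.33],"dr":[0,0,0],"jaw":0},{"translation":[0.9,0.13,0.33],"dr":[0,0,0],"jaw":0},{"translation":[0.9,0.13,0.33],"dr":[0,0,0],"jaw":0},{"translation":[0.9,0.13,0.33],"dr":[0,0,0],"jaw":0},{"translation":[0.9,0.13,0.33],"dr":[0,0,0],"jaw":0},{"translation":[0.9,0.13,0.33],"dr":[0,0,0],"jaw":0},{"translation":[0.9,0.13,0.33],"dr":[0,0,0],"jaw":0},{"translation":[0,0,0],"dr":[0,0,0],"jaw":0}])

```text
time_s: 3.6
position: [0.4387, 0.2271, 0.2102]
tcp_rot: [[0.001, 1.0, -0.002], [1.0, -0.001, 0.001], [0.001, -0.002, -1.0]]
force: [0.5, -0.6, 0.1]
opening: 1.003
```

Emit:
arm_command(commands=[{"translation":[1,-0.02,0.9],"dr":[0,0,0],"jaw":0.3},{"translation":[0,0,0.9],"dr":[0,0,0],"jaw":0.3},{"translation":[0,0,0.9],"dr":[0,0,0],"jaw":0.3},{"translation":[0,0,0.9],"dr":[0,0,0],"jaw":0.3},{"translation":[0,0,0.9],"dr":[0,0,0],"jaw":0.3},{"translation":[0,0,0.6],"dr":[0,0,0],"jaw":0.3},{"translation":[0,0,0.56],"dr":[0,0,0],"jaw":0.3},{"translation":[0,0,0],"dr":[0,0,0],"jaw":0.3}])

```text
time_s: 4.27
position: [0.4368, 0.2481, 0.068]
tcp_rot: [[0.004, 1.0, -0.005], [1.0, -0.004, -0.002], [-0.002, -0.005, -1.0]]
force: [-1.1, 0.2, -0.1]
opening: 0.704
```

```bash
python3 - <<'E'
from h import *
show("side","s1",(120,220,190,290),6)
s=read_state();print(s["position"],s["opening"])
E
```

```text
[0.4376 0.2485 0.0693] 0.6995952181001305
```

View pics/s1.png

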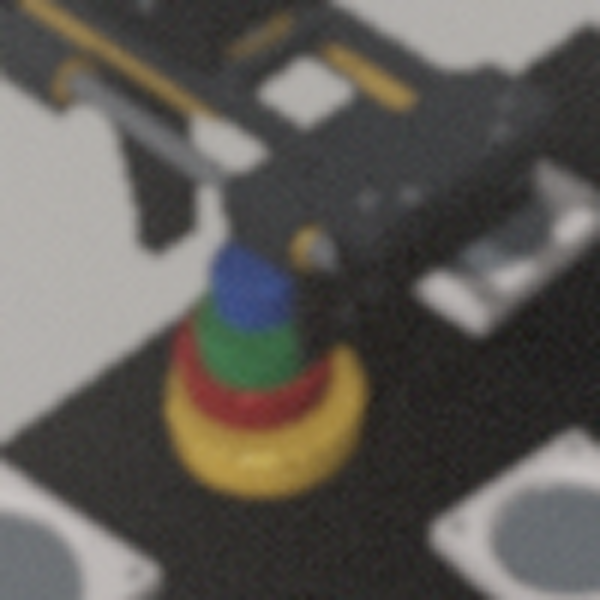

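Emit:
arm_command(commands=[{"translation":[0.14,0,0.0],"dr":[0,0,0],"jaw":0.3},{"translation":[0,0,0],"dr":[0,0,0],"jaw":0.5},{"translation":[0,0,0],"dr":[0,0,0],"jaw":0.6},{"translation":[0,0,0],"dr":[0,0,0],"jaw":1},{"translation":[0,0,0],"dr":[0,0,0],"jaw":1},{"translation":[0,0,0],"dr":[0,0,0],"jaw":1},{"translation":[0,0,0],"dr":[0,0,0],"jaw":1}])

```text
time_s: 4.9
position: [0.4387, 0.2529, 0.0706]
tcp_rot: [[0.004, 1.0, 0.0], [1.0, -0.004, 0.0], [0.0, 0.0, -1.0]]
force: [0.3, -0.4, 2.1]
opening: 0.332
```

```bash
python3 - <<'E'
from h import *
show("side","s2",(120,220,190,290),6)
s=read_state();print(s["position"],s["opening"],s["opening"]*87)
E
```

```text
[0.4387 0.2529 0.0706] 0.32694814749842693 28.44448883236314
```

View pics/s2.png

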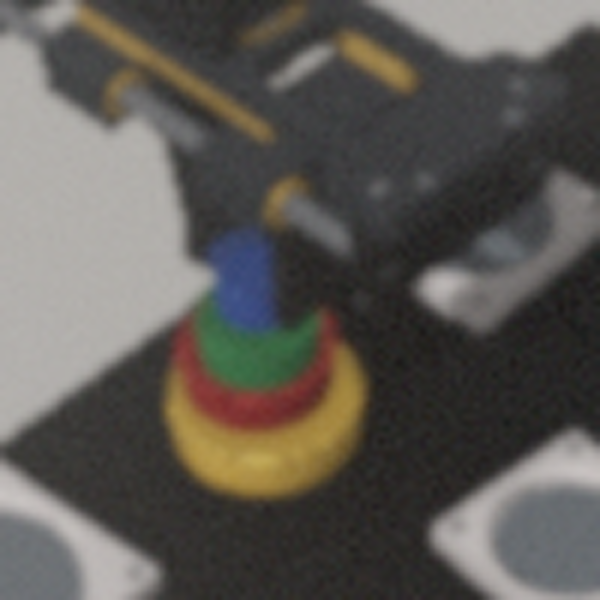

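Emit:
arm_command(commands=[{"translation":[0,0,-0.4],"dr":[0,0,0],"jaw":1},{"translation":[0,0,-0.8],"dr":[0,0,0],"jaw":1},{"translation":[0,0,-0.8],"dr":[0,0,0],"jaw":1},{"translation":[-0.4,0.4,0],"dr":[0,0,0],"jaw":1},{"translation":[-0.7,0.8,0],"dr":[0,0,0],"jaw":1},{"translation":[-0.7,0.8,0],"dr":[0,0,0],"jaw":1},{"translation":[-0.7,0.8,0],"dr":[0,0,0],"jaw":1},{"translation":[-0.7,0.8,0],"dr":[0,0,0],"jaw":1},{"translation":[-0.4,0.36,0.6],"dr":[0,0,0],"jaw":1},{"translation":[0,0,0.8],"dr":[0,0,0],"jaw":1},{"translation":[0,0,0.8],"dr":[0,0,0],"jaw":1},{"translation":[0,0,0],"dr":[0,0,0],"jaw":1}])

```text
time_s: 5.95
position: [0.535, 0.1616, 0.0627]
tcp_rot: [[0.005, 1.0, -0.007], [1.0, -0.005, -0.001], [-0.001, -0.007, -1.0]]
force: [-1.1, -0.1, -0.2]
opening: 0.331
```

```bash
cat > look.py <<'E'
from h import *
import sys
# usage look.py name box_side...
n,cam=sys.argv[1],sys.argv[2]; b=list(map(int,sys.argv[3:7])); f=float(sys.argv[7])
p,d=show(cam,n,b,f); np.save(n+".npy",p)
s=read_state();print(s["time_s"],s["position"],s["opening"]*87,s["force"])
E
python3 look.py s3 side 170 290 180 310 4.5; python3 look.py t3 top 165 270 165 335 4.5
```

```text
6.0 [0.5357 0.162  0.0642] 28.767878516280305 [ 0.0421 -0.61    0.1366]
6.05 [0.5367 0.1624 0.0653] 28.56601782964871 [-0.1095  0.8806 -0.0975]
```

View pics/s3.png

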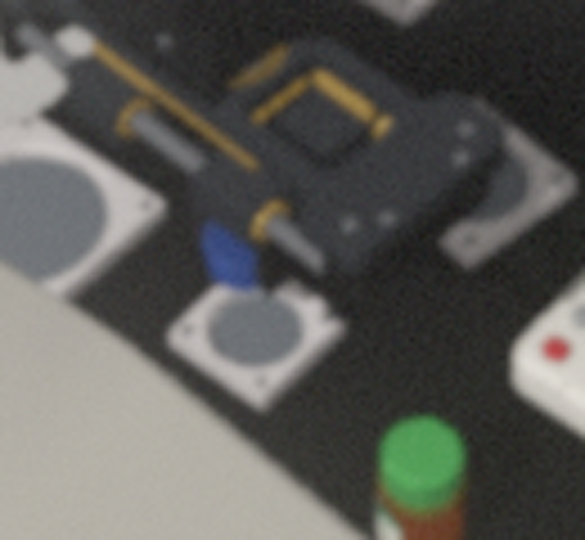

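View pics/t3.png

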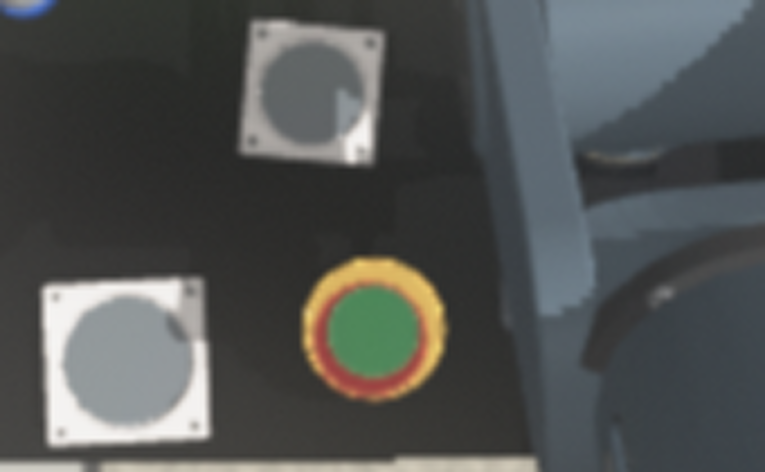

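Emit:
arm_command(commands=[{"translation":[0,0,0.7],"dr":[0,0,0],"jaw":1},{"translation":[0,0,0.6],"dr":[0,0,0],"jaw":1},{"translation":[0,0,0.3],"dr":[0,0,0],"jaw":1},{"translation":[0,0,0],"dr":[0,0,0],"jaw":1},{"translation":[0,0,0],"dr":[0,0,0],"jaw":1},{"translation":[0,0,0],"dr":[0,0,0],"jaw":1}])

```text
time_s: 6.55
position: [0.538, 0.1627, 0.0264]
tcp_rot: [[0.004, 1.0, 0.002], [1.0, -0.004, 0.0], [0.0, 0.002, -1.0]]
force: [0.0, -0.4, -0.2]
opening: 0.326
```

```bash
python3 look.py s4 side 170 290 180 310 4.5; python3 look.py t4 top 165 270 165 335 4.5
```

```text
6.6 [0.5381 0.1626 0.0264] 28.849300642229707 [-0.082  -0.8227  0.3188]
6.65 [0.5381 0.1626 0.0264] 29.11213940554162 [-0.2688 -0.1659 -0.4419]
```

View pics/s4.png

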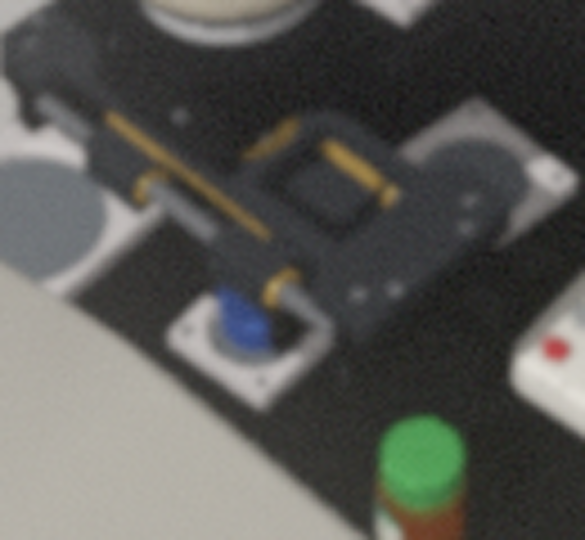

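Emit:
arm_command(commands=[{"translation":[0,-0.02,0.12],"dr":[0,0,0],"jaw":1},{"translation":[0,0,0.1],"dr":[0,0,0],"jaw":1},{"translation":[0,0,0.03],"dr":[0,0,0],"jaw":1},{"translation":[0,0,0],"dr":[0,0,0],"jaw":1},{"translation":[0,0,0],"dr":[0,0,0],"jaw":1}])

```text
time_s: 7.07
position: [0.5371, 0.1625, 0.0205]
tcp_rot: [[0.004, 1.0, 0.001], [1.0, -0.004, 0.0], [0.0, 0.001, -1.0]]
force: [-1.4, 0.3, 10.1]
opening: 0.329
```

```bash
python3 look.py s5 side 170 290 180 310 4.5
```

```text
7.1167 [0.5371 0.1625 0.0205] 28.808144644610795 [-1.3718  0.3695 10.7713]
```

View pics/s5.png

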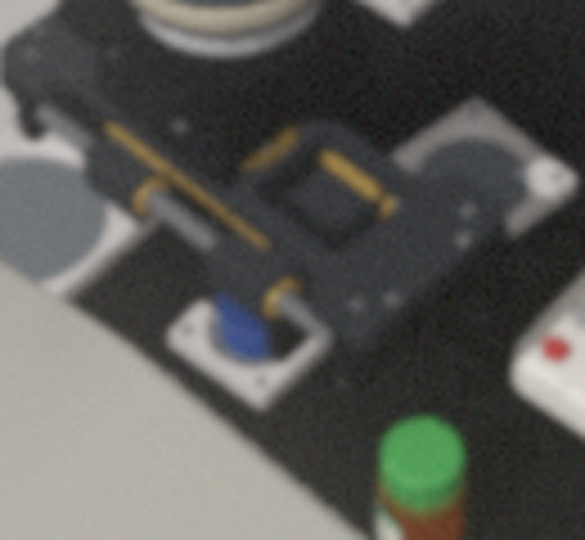

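Emit:
arm_command(commands=[{"translation":[0,0,-0.03],"dr":[0,0,0],"jaw":0.8},{"translation":[0,0,0],"dr":[0,0,0],"jaw":0.5},{"translation":[0,0,0],"dr":[0,0,0],"jaw":0.4},{"translation":[0,0,0],"dr":[0,0,0],"jaw":0.4},{"translation":[0,0,-0.5],"dr":[0,0,0],"jaw":0.4},{"translation":[0,0,-1],"dr":[0,0,0],"jaw":0.3},{"translation":[0,0,-1],"dr":[0,0,0],"jaw":0.3},{"translation":[0,0,-1],"dr":[0,0,0],"jaw":0.3},{"translation":[0,0,-1],"dr":[0,0,0],"jaw":0.2},{"translation":[0,0,0],"dr":[0,0,0],"jaw":0.2}])

```text
time_s: 7.95
position: [0.5399, 0.1629, 0.1375]
tcp_rot: [[0.004, 1.0, 0.01], [1.0, -0.004, 0.001], [0.001, 0.01, -1.0]]
force: [1.0, -0.2, -0.3]
opening: 0.763
```

```bash
cat > meas.py <<'E'
from h import *
import sys
def meas(p,ref_uv,zs,box=(212,264,222,274),bgi=None):
    """ref_uv: sample pixels (u,v) for visible dishes top->bottom ; bg last"""
    y0,y1,x0,x1=box;f=8
    c=cv2.resize(p[y0:y1,x0:x1],None,fx=f,fy=f,interpolation=cv2.INTER_CUBIC)
    ref=np.array([p[v,u] for u,v in ref_uv],np.uint8)
    lab=cv2.cvtColor(c,cv2.COLOR_RGB2LAB).astype(float); rl=cv2.cvtColor(ref[None],cv2.COLOR_RGB2LAB)[0].astype(float)
    L=np.argmin(((lab[:,:,None]-rl)**2*[.5,1,1]).sum(3),2)
    for i,z in enumerate(zs):
        m=cv2.morphologyEx((L<=i).astype(np.uint8),cv2.MORPH_OPEN,np.ones((21,21)))
        ct=max(cv2.findContours(m,0,cv2.CHAIN_APPROX_NONE)[0],key=cv2.contourArea)
        P=np.array([w("top",x0+(u+.5)/f-.5,y0+(v+.5)/f-.5,z) for u,v in ct[:,0]])
        A=np.c_[2*P,np.ones(len(P))];s=np.linalg.lstsq(A,(P**2).sum(1),rcond=None)[0]
        R=np.sqrt(s[2]+s[:2]@s[:2]); print(i,s[:2],"D",2*R,"std",(np.linalg.norm(P-s[:2],axis=1)-R).std())
E
python3 - <<'E'
from meas import *
for n in("t3","t4"):
    meas(np.load(n+".npy"),[(247,239),(248,251),(247,224),(229,229)],(.054,.036,.018))
E
python3 look.py s6 side 120 290 150 310 3.5
```

```text
0 [0.4401 0.2492] D 0.03977488912042678 std 0.00020254983737386518
1 [0.4353 0.2512] D 0.05042096562573404 std 0.0007184991434278691
2 [0.4405 0.2492] D 0.06501288058482411 std 0.0003024286010435362
0 [0.4401 0.2492] D 0.03980689750512621 std 0.00019959248456114724
1 [0.4354 0.2512] D 0.05029390129514849 std 0.0006918740393016805
2 [0.4405 0.2492] D 0.06485138131451408 std 0.00030475614301974063
8.0 [0.5388 0.1627 0.1355] 67.76905484781433 [ 0.973  -0.6939 -0.0615]
```

View pics/s6.png

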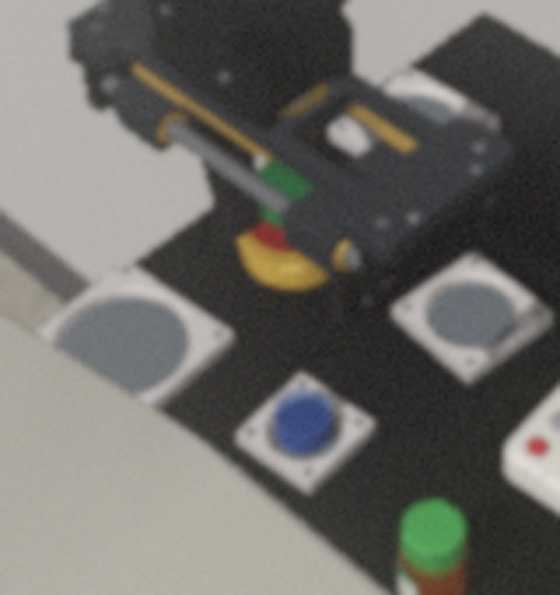

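Emit:
arm_command(commands=[{"translation":[0.4,-0.4,0],"dr":[0,0,0],"jaw":0.2},{"translation":[0.7,-0.8,0],"dr":[0,0,0],"jaw":0.2},{"translation":[0.7,-0.8,0],"dr":[0,0,0],"jaw":0.2},{"translation":[0.7,-0.8,0],"dr":[0,0,0],"jaw":0.2},{"translation":[0.7,-0.8,0.2],"dr":[0,0,0],"jaw":0.2},{"translation":[0.26,-0.34,0.6],"dr":[0,0,0],"jaw":0.2},{"translation":[0,0,0.7],"dr":[0,0,0],"jaw":0.2},{"translation":[0,0,0.7],"dr":[0,0,0],"jaw":0.2},{"translation":[0,0,0.5],"dr":[0,0,0],"jaw":0.2},{"translation":[0,0,0.2],"dr":[0,0,0],"jaw":0.2},{"translation":[0,0,0],"dr":[0,0,0],"jaw":0.2},{"translation":[0,0,0],"dr":[0,0,0],"jaw":0.2}])

```text
time_s: 9.0
position: [0.4376, 0.2493, 0.0592]
tcp_rot: [[0.004, 1.0, -0.002], [1.0, -0.004, -0.001], [-0.001, -0.002, -1.0]]
force: [-0.5, -0.1, 0.6]
opening: 0.8
```

```bash
python3 look.py s7 side 120 290 150 310 3.5
```

```text
9.05 [0.4382 0.2494 0.0598] 69.52050288096589 [-0.2696  0.1483  0.6559]
```

View pics/s7.png

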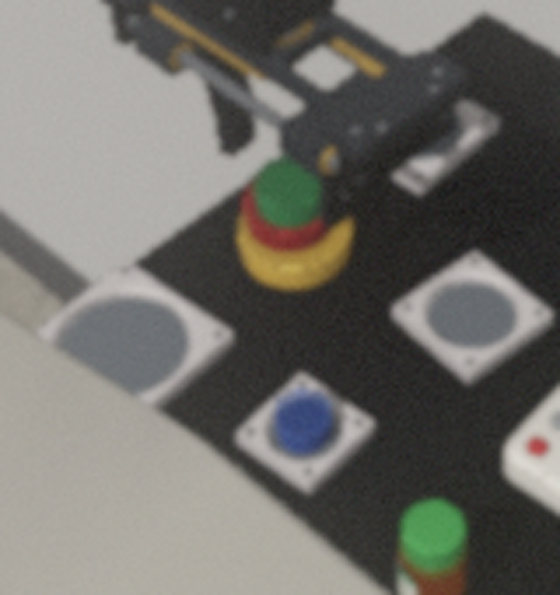

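Emit:
arm_command(commands=[{"translation":[0,0.05,0.22],"dr":[0,0,0],"jaw":0.2},{"translation":[0,0,0.1],"dr":[0,0,0],"jaw":0.3},{"translation":[0,0,0],"dr":[0,0,0],"jaw":0.4},{"translation":[0,0,0],"dr":[0,0,0],"jaw":0.5},{"translation":[0,0,0],"dr":[0,0,0],"jaw":1},{"translation":[0,0,0],"dr":[0,0,0],"jaw":1},{"translation":[0,0,0],"dr":[0,0,0],"jaw":1},{"translation":[0,0,0],"dr":[0,0,0],"jaw":1}])

```text
time_s: 9.72
position: [0.44, 0.2493, 0.052]
tcp_rot: [[0.004, 1.0, 0.0], [1.0, -0.004, 0.0], [0.0, 0.0, -1.0]]
force: [-0.9, 0.1, 0.2]
opening: 0.461
```

```bash
python3 look.py s8 side 120 290 150 310 3.5; python3 look.py t8 top 165 270 165 335 4.5
```

```text
9.7667 [0.44   0.2493 0.052 ] 39.85466219363827 [ 0.3239 -0.0013  0.66  ]
9.8167 [0.44   0.2493 0.052 ] 39.89290356643557 [ 1.2378 -0.4615  1.4451]
```

View pics/s8.png

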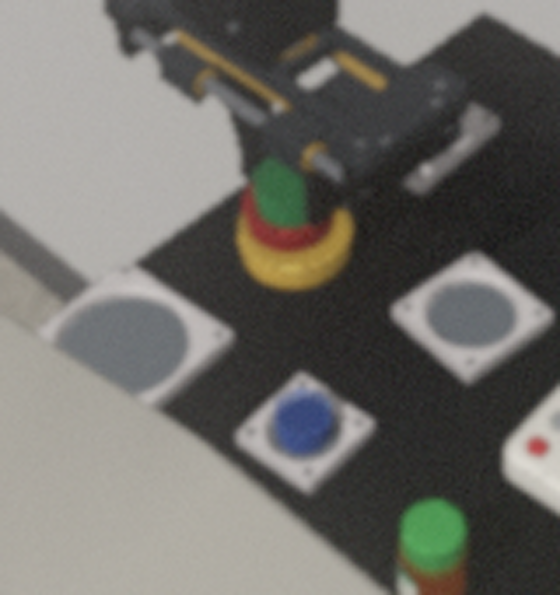

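View pics/t8.png

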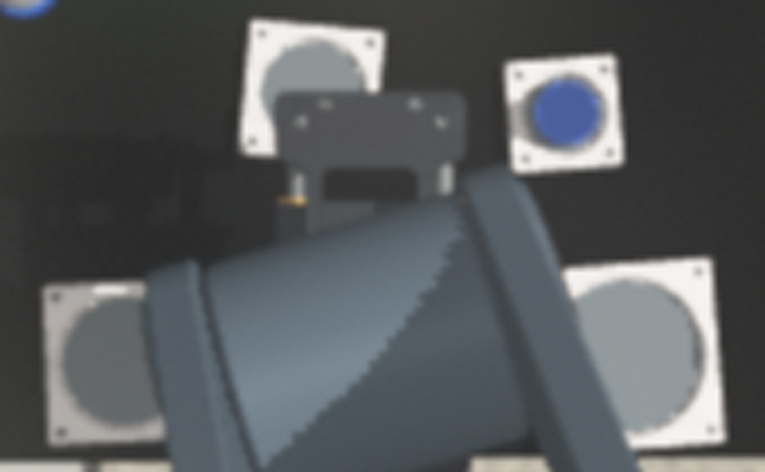

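Emit:
arm_command(commands=[{"translation":[0,0,-0.4],"dr":[0,0,0],"jaw":1},{"translation":[0,0,-0.8],"dr":[0,0,0],"jaw":1},{"translation":[0.1,0.4,-0.4],"dr":[0,0,0],"jaw":1},{"translation":[0.25,0.9,0],"dr":[0,0,0],"jaw":1},{"translation":[0.25,0.9,0],"dr":[0,0,0],"jaw":1},{"translation":[0.25,0.9,0],"dr":[0,0,0],"jaw":1},{"translation":[0.2,0.8,0],"dr":[0,0,0],"jaw":1},{"translation":[0.06,0.4,0.4],"dr":[0,0,0],"jaw":1},{"translation":[0,0,0.8],"dr":[0,0,0],"jaw":1},{"translation":[0,0,0.8],"dr":[0,0,0],"jaw":1},{"translation":[0,0,0],"dr":[0,0,0],"jaw":1},{"translation":[0,0,0],"dr":[0,0,0],"jaw":1}])

```text
time_s: 10.82
position: [0.5454, 0.276, 0.0404]
tcp_rot: [[0.004, 1.0, -0.005], [1.0, -0.004, -0.001], [-0.001, -0.005, -1.0]]
force: [0.7, 0.0, -0.4]
opening: 0.457
```

```bash
python3 look.py s9 side 120 290 150 310 3.5; python3 look.py t9 top 165 270 165 335 4.5
```

```text
10.8667 [0.5466 0.2764 0.0416] 39.86903499226109 [-0.5807 -1.0135 -0.6688]
10.9167 [0.5474 0.2767 0.0423] 40.08903963238583 [-0.3242  0.5778 -0.1413]
```

View pics/s9.png

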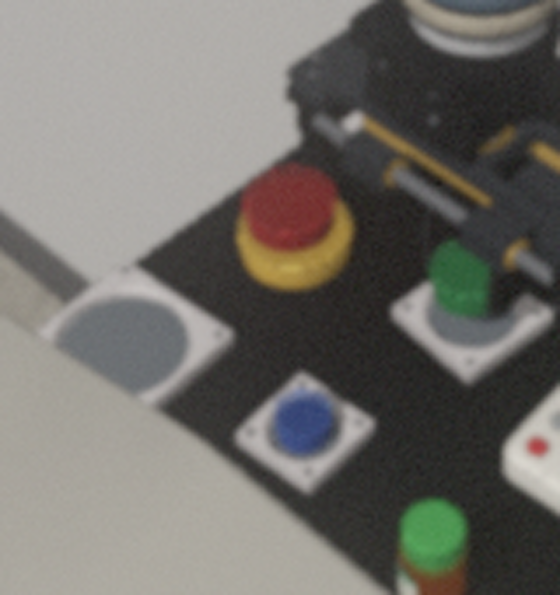

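View pics/t9.png

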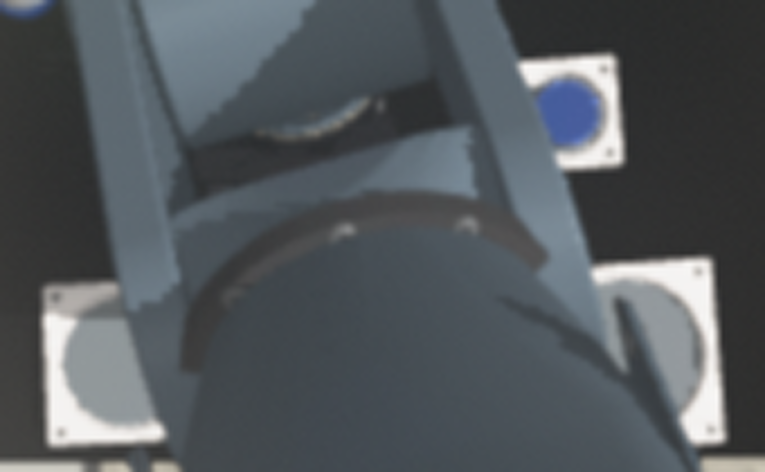

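Emit:
arm_command(commands=[{"translation":[0,0,0.5],"dr":[0,0,0],"jaw":1},{"translation":[0,0,0.25],"dr":[0,0,0],"jaw":1},{"translation":[0,0,0.1],"dr":[0,0,0],"jaw":1},{"translation":[0,0,0.06],"dr":[0,0,0],"jaw":1},{"translation":[0,0,0],"dr":[0,0,0],"jaw":1},{"translation":[0,0,0],"dr":[0,0,0],"jaw":1},{"translation":[0,0,0],"dr":[0,0,0],"jaw":1}])

```text
time_s: 11.5
position: [0.5468, 0.2765, 0.02]
tcp_rot: [[0.004, 1.0, -0.001], [1.0, -0.004, -0.0], [-0.0, -0.001, -1.0]]
force: [-2.3, -1.3, 6.3]
opening: 0.458
```

```bash
python3 look.py s10 side 120 290 150 310 3.5
```

```text
11.55 [0.5468 0.2765 0.02  ] 39.99339355036279 [-2.1748 -1.0534  6.1623]
```

View pics/s10.png

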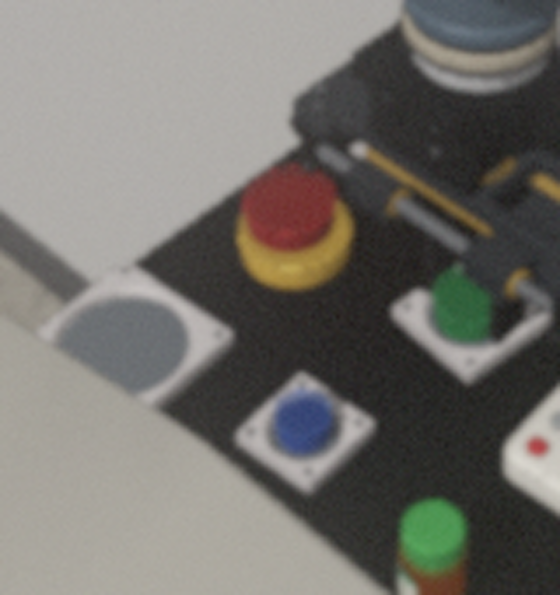

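Emit:
arm_command(commands=[{"translation":[0,0,-0.03],"dr":[0,0,0],"jaw":0.7},{"translation":[0,0,0],"dr":[0,0,0],"jaw":0.35},{"translation":[0,0,0],"dr":[0,0,0],"jaw":0.3},{"translation":[0,0,0],"dr":[0,0,0],"jaw":0.3},{"translation":[0,0,-0.5],"dr":[0,0,0],"jaw":0.3},{"translation":[0,0,-1],"dr":[0,0,0],"jaw":0.3},{"translation":[0,0,-1],"dr":[0,0,0],"jaw":0.1},{"translation":[0,0,-1],"dr":[0,0,0],"jaw":0.1},{"translation":[-0.9,0,0],"dr":[0,0,0],"jaw":0.1},{"translation":[-0.9,0,0],"dr":[0,0,0],"jaw":0.1},{"translation":[-0.9,0,0],"dr":[0,0,0],"jaw":0.1},{"translation":[-0.9,0,0],"dr":[0,0,0],"jaw":0.1}])

```text
time_s: 12.55
position: [0.5473, 0.186, 0.1085]
tcp_rot: [[0.003, 1.0, 0.002], [1.0, -0.003, 0.0], [0.0, 0.002, -1.0]]
force: [0.3, -0.0, -0.6]
opening: 0.894
```

```bash
python3 look.py s11 side 120 290 150 310 3.5; python3 look.py t11 top 165 270 165 335 4.5
```

```text
12.6 [0.5471 0.1821 0.1082] 78.03218011639088 [-1.3313 -1.7281 -0.0324]
12.65 [0.5472 0.184  0.1081] 78.23109322891015 [-0.3574  0.6203  0.0273]
```

View pics/s11.png

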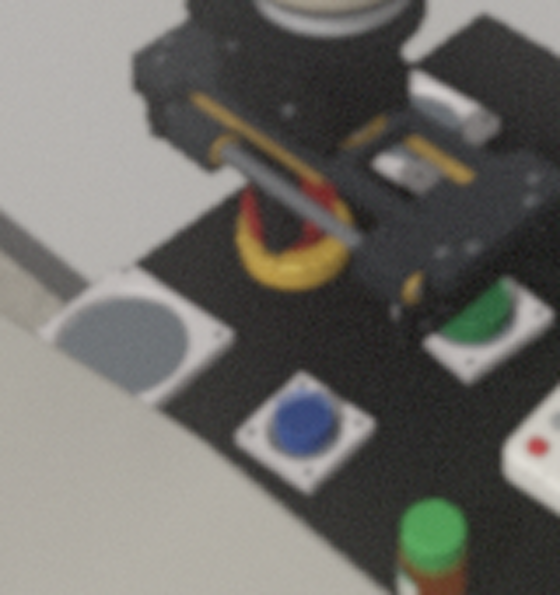

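View pics/t11.png

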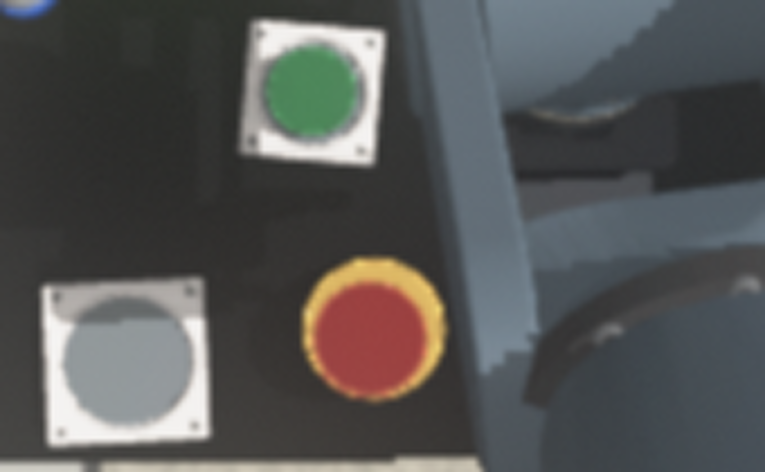

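```bash
python3 - <<'E'
from meas import *
p=np.load("t11.npy")
meas(p,[(247,239),(247,224),(229,229)],(.036,.018))
meas(p,[(234,185),(248,215)],(.022,),box=(172,200,220,250))
E
```

```text
0 [0.4355 0.2511] D 0.05039012782501877 std 0.0007710444420714474
1 [0.4405 0.2491] D 0.06486716413466159 std 0.0002942861734536049
0 [0.5461 0.2755] D 0.06695462330925475 std 0.0035419975724738676
```

Emit:
arm_command(commands=[{"translation":[0.4,-0.6,0],"dr":[0,0,0],"jaw":0.1},{"translation":[0.5,-0.9,0],"dr":[0,0,0],"jaw":0.1},{"translation":[0.5,-0.9,0],"dr":[0,0,0],"jaw":0.1},{"translation":[0.5,-0.9,0],"dr":[0,0,0],"jaw":0.1},{"translation":[0.5,-0.8,0.2],"dr":[0,0,0],"jaw":0.1},{"translation":[0.2,-0.37,0.6],"dr":[0,0,0],"jaw":0.1},{"translation":[0,0,0.7],"dr":[0,0,0],"jaw":0.1},{"translation":[0,0,0.7],"dr":[0,0,0],"jaw":0.1},{"translation":[0,0,0.4],"dr":[0,0,0],"jaw":0.1},{"translation":[0,0,0],"dr":[0,0,0],"jaw":0.1},{"translation":[0,0,0],"dr":[0,0,0],"jaw":0.1},{"translation":[0,0,0],"dr":[0,0,0],"jaw":0.1}])

```text
time_s: 13.65
position: [0.4363, 0.2524, 0.0429]
tcp_rot: [[0.004, 1.0, 0.001], [1.0, -0.004, 0.0], [0.0, 0.001, -1.0]]
force: [-0.2, -0.4, 0.5]
opening: 0.901
```

```bash
python3 look.py s12 side 120 290 150 310 3.5;python3 look.py s12 side 120 290 150 310 3.5
```

```text
13.7 [0.4364 0.2523 0.0431] 78.42671845470079 [ 0.3942 -0.3883 -0.5277]
13.75 [0.4364 0.2523 0.0432] 78.26353989692969 [ 0.2035 -0.2423  0.3648]
```

View pics/s12.png

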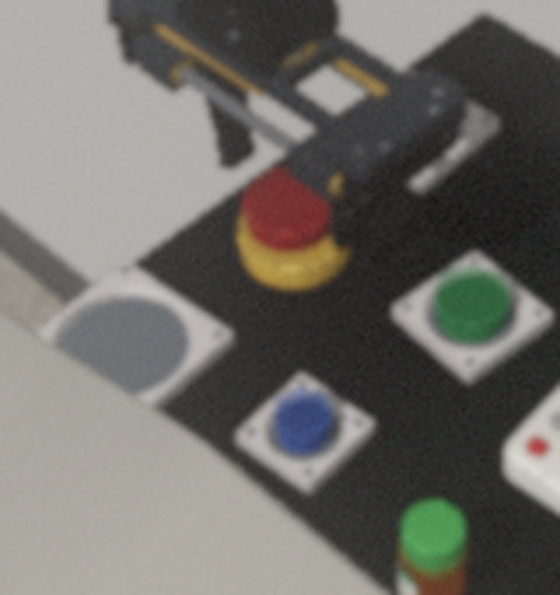

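Green and blue are seated. Now descend on the red dish and close.

Emit:
arm_command(commands=[{"translation":[-0.05,-0.04,0.25],"dr":[0,0,0],"jaw":0.1},{"translation":[0,0,0.12],"dr":[0,0,0],"jaw":0.15},{"translation":[0,0,0],"dr":[0,0,0],"jaw":0.25},{"translation":[0,0,0],"dr":[0,0,0],"jaw":0.35},{"translation":[0,0,0],"dr":[0,0,0],"jaw":0.5},{"translation":[0,0,0],"dr":[0,0,0],"jaw":1},{"translation":[0,0,0],"dr":[0,0,0],"jaw":1},{"translation":[0,0,0],"dr":[0,0,0],"jaw":1}])

```text
time_s: 14.42
position: [0.4348, 0.2509, 0.0331]
tcp_rot: [[0.004, 1.0, 0.0], [1.0, -0.004, 0.0], [0.0, 0.0, -1.0]]
force: [-0.8, 0.5, -0.9]
opening: 0.592
```

```bash
python3 look.py s13 side 120 290 150 310 3.5
```

```text
14.4667 [0.4347 0.2509 0.0331] 51.322861125348325 [-0.0922 -0.0752 -0.546 ]
```

View pics/s13.png

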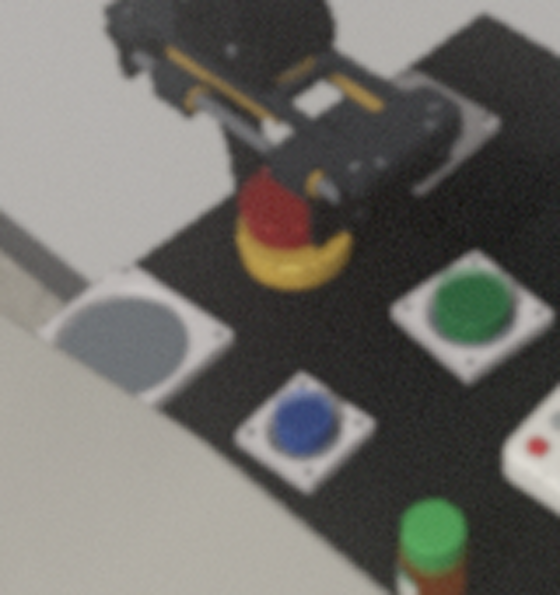

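Emit:
arm_command(commands=[{"translation":[0,0,-0.4],"dr":[0,0,0],"jaw":1},{"translation":[0,0,-0.6],"dr":[0,0,0],"jaw":1},{"translation":[0.3,0,-0.4],"dr":[0,0,0],"jaw":1},{"translation":[0.8,-0.1,0],"dr":[0,0,0],"jaw":1},{"translation":[0.8,-0.1,0],"dr":[0,0,0],"jaw":1},{"translation":[0.8,-0.1,0],"dr":[0,0,0],"jaw":1},{"translation":[0.8,-0.05,0],"dr":[0,0,0],"jaw":1},{"translation":[0.6,0,0],"dr":[0,0,0],"jaw":1},{"translation":[0.3,0,0.5],"dr":[0,0,0],"jaw":1},{"translation":[0,0,0.7],"dr":[0,0,0],"jaw":1},{"translation":[0,0,0],"dr":[0,0,0],"jaw":1},{"translation":[0,0,0],"dr":[0,0,0],"jaw":1}])

```text
time_s: 15.47
position: [0.4254, 0.3605, 0.0377]
tcp_rot: [[0.004, 1.0, -0.002], [1.0, -0.004, -0.001], [-0.001, -0.002, -1.0]]
force: [0.1, -0.5, -0.7]
opening: 0.587
```

```bash
python3 look.py s14 side 100 290 150 330 3.1;python3 look.py t14 top 165 270 165 335 4.5
```

```text
15.5167 [0.4261 0.3606 0.0383] 50.7725111069077 [ 0.4164 -0.7098  0.7833]
15.5667 [0.4265 0.3607 0.0386] 51.23965833787719 [0.0145 0.728  0.1806]
```

View pics/s14.png

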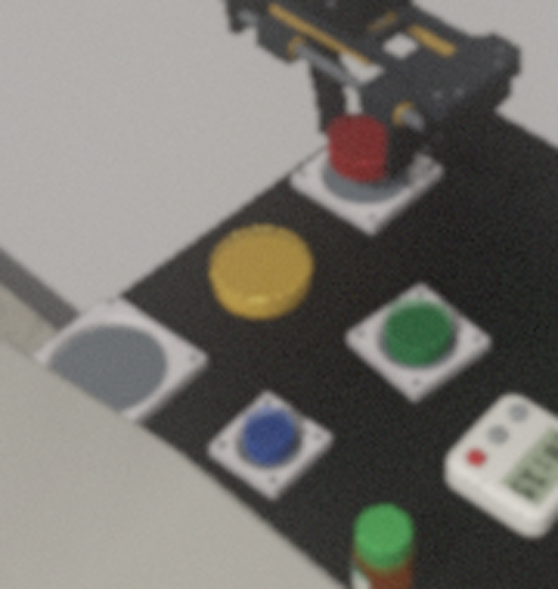

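View pics/t14.png

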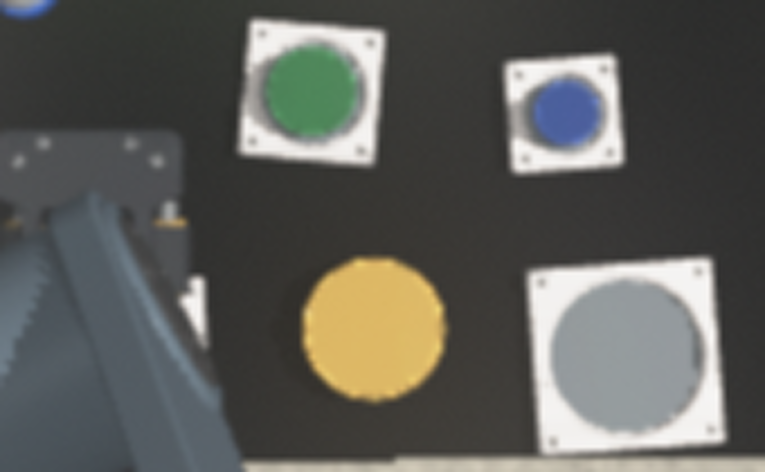

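Emit:
arm_command(commands=[{"translation":[0.02,-0.02,0.4],"dr":[0,0,0],"jaw":1},{"translation":[0,0,0.2],"dr":[0,0,0],"jaw":1},{"translation":[0,0,0.12],"dr":[0,0,0],"jaw":1},{"translation":[0,0,0.07],"dr":[0,0,0],"jaw":1},{"translation":[0,0,0],"dr":[0,0,0],"jaw":1},{"translation":[0,0,0],"dr":[0,0,0],"jaw":1},{"translation":[0,0,0],"dr":[0,0,0],"jaw":1}])

```text
time_s: 16.15
position: [0.4255, 0.361, 0.0191]
tcp_rot: [[0.004, 1.0, -0.0], [1.0, -0.004, -0.0], [-0.0, -0.0, -1.0]]
force: [-1.5, -0.5, 7.2]
opening: 0.585
```

```bash
python3 look.py s15 side 100 290 150 330 3.1
```

```text
16.2 [0.4256 0.361  0.0191] 50.9877467467942 [-2.4255 -2.1427  6.1148]
```

View pics/s15.png

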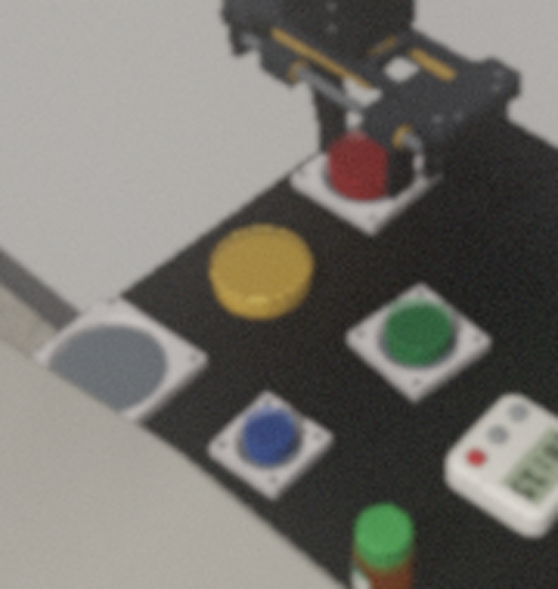

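Emit:
arm_command(commands=[{"translation":[0,0,-0.03],"dr":[0,0,0],"jaw":0.5},{"translation":[0,0,0],"dr":[0,0,0],"jaw":0.2},{"translation":[0,0,0],"dr":[0,0,0],"jaw":0.15},{"translation":[0,0,0],"dr":[0,0,0],"jaw":0.15},{"translation":[0,0,-0.5],"dr":[0,0,0],"jaw":0},{"translation":[0,0,-1],"dr":[0,0,0],"jaw":0},{"translation":[-0.5,0.1,-0.5],"dr":[0,0,0],"jaw":0},{"translation":[-0.9,0.1,0],"dr":[0,0,0],"jaw":0},{"translation":[-0.9,0.1,0],"dr":[0,0,0],"jaw":0},{"translation":[-0.9,0.1,0],"dr":[0,0,0],"jaw":0},{"translation":[-0.8,0.1,0],"dr":[0,0,0],"jaw":0},{"translation":[-0.48,0.09,0.3],"dr":[0,0,0],"jaw":0}])

```text
time_s: 17.2
position: [0.441, 0.248, 0.0631]
tcp_rot: [[0.005, 1.0, 0.003], [1.0, -0.005, 0.001], [0.001, 0.003, -1.0]]
force: [0.6, 0.5, -0.7]
opening: 1.001
```

Emit:
arm_command(commands=[{"translation":[0,0,0.5],"dr":[0,0,0],"jaw":0},{"translation":[0,0,0.5],"dr":[0,0,0],"jaw":0},{"translation":[0,0,0.4],"dr":[0,0,0],"jaw":0},{"translation":[0,0,0.1],"dr":[0,0,0],"jaw":0},{"translation":[0,0,0],"dr":[0,0,0],"jaw":0},{"translation":[0,0,0],"dr":[0,0,0],"jaw":0}])

```text
time_s: 17.7
position: [0.4401, 0.2496, 0.024]
tcp_rot: [[0.003, 1.0, -0.0], [1.0, -0.003, 0.0], [0.0, -0.0, -1.0]]
force: [-0.5, 0.1, -0.8]
opening: 0.999
```

```bash
python3 look.py s16 side 100 290 150 330 3.1; python3 look.py t16 top 165 270 165 335 4.5
```

```text
17.75 [0.4403 0.2497 0.0243] 87.23309749134238 [0.3935 0.5193 0.6218]
17.8 [0.4404 0.2497 0.0245] 87.1363667307784 [-0.0199  0.1529  0.5957]
```

View pics/s16.png

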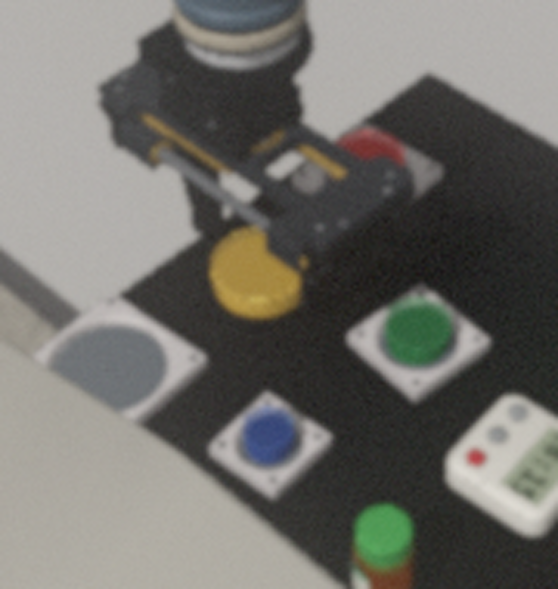

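Aligned over yellow; down to ~15.5 mm and close.

Emit:
arm_command(commands=[{"translation":[-0.02,0,0.25],"dr":[0,0,0],"jaw":0},{"translation":[0,0,0.11],"dr":[0,0,0],"jaw":0.05},{"translation":[0,0,0],"dr":[0,0,0],"jaw":0.15},{"translation":[0,0,0],"dr":[0,0,0],"jaw":0.25},{"translation":[0,0,0],"dr":[0,0,0],"jaw":0.4},{"translation":[0,0,0],"dr":[0,0,0],"jaw":1},{"translation":[0,0,0],"dr":[0,0,0],"jaw":1},{"translation":[0,0,0],"dr":[0,0,0],"jaw":1}])

```text
time_s: 18.47
position: [0.4402, 0.2488, 0.0151]
tcp_rot: [[0.004, 1.0, 0.0], [1.0, -0.004, 0.0], [0.0, 0.0, -1.0]]
force: [-0.3, -0.2, 0.5]
opening: 0.712
```

```bash
python3 look.py s17 side 100 290 150 330 3.1
```

```text
18.5167 [0.4402 0.2488 0.0152] 62.12519920113056 [-0.2915  0.3143 -0.3387]
```

View pics/s17.png

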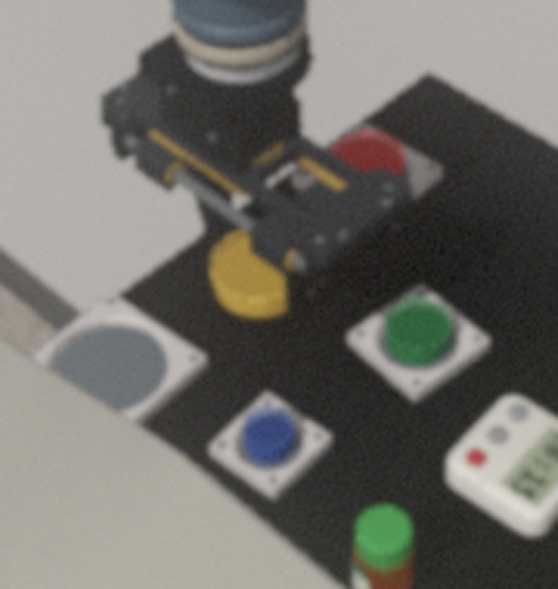

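Emit:
arm_command(commands=[{"translation":[0,0,-0.4],"dr":[0,0,0],"jaw":1},{"translation":[0,0,-0.6],"dr":[0,0,0],"jaw":1},{"translation":[-0.3,0,-0.4],"dr":[0,0,0],"jaw":1},{"translation":[-0.8,-0.12,0],"dr":[0,0,0],"jaw":1},{"translation":[-0.8,-0.1,0],"dr":[0,0,0],"jaw":1},{"translation":[-0.8,-0.1,0],"dr":[0,0,0],"jaw":1},{"translation":[-0.8,-0.1,0],"dr":[0,0,0],"jaw":1},{"translation":[-0.7,-0.1,0],"dr":[0,0,0],"jaw":1},{"translation":[-0.36,0,0.3],"dr":[0,0,0],"jaw":1},{"translation":[0,0,0.3],"dr":[0,0,0],"jaw":1},{"translation":[0,0,0],"dr":[0,0,0],"jaw":1},{"translation":[0,0,0],"dr":[0,0,0],"jaw":1}])

```text
time_s: 19.52
position: [0.4266, 0.135, 0.035]
tcp_rot: [[0.004, 1.0, -0.0], [1.0, -0.004, 0.0], [0.0, -0.0, -1.0]]
force: [0.2, 0.1, -0.6]
opening: 0.715
```

```bash
python3 look.py s18 side 130 320 120 310 3.1; python3 look.py t18 top 165 270 165 335 4.5
```

```text
19.5667 [0.4268 0.1353 0.0351] 62.13248318223009 [-0.3899 -0.1006 -0.8225]
19.6167 [0.4268 0.1354 0.0352] 61.900518683610706 [ 0.5319 -0.2958 -0.6822]
```

View pics/s18.png

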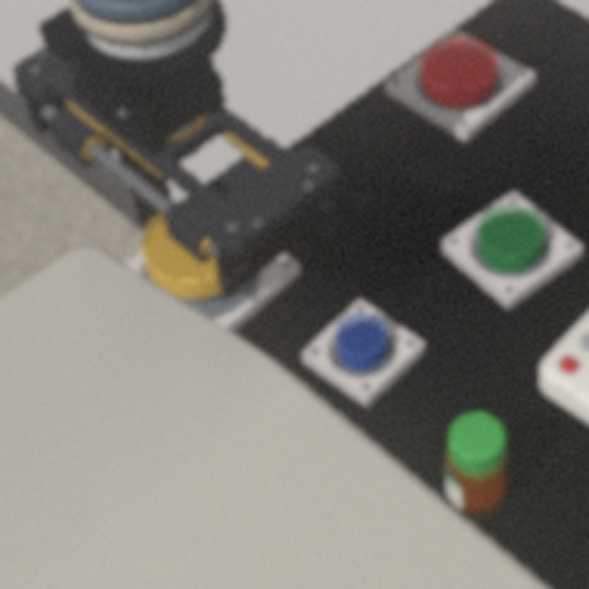

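View pics/t18.png

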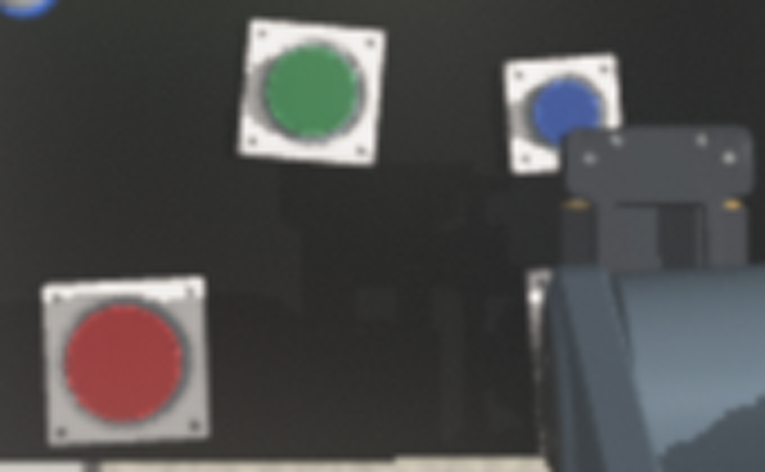

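Emit:
arm_command(commands=[{"translation":[0,0.01,0.3],"dr":[0,0,0],"jaw":1},{"translation":[0,0,0.2],"dr":[0,0,0],"jaw":1},{"translation":[0,0,0.1],"dr":[0,0,0],"jaw":1},{"translation":[0,0,0.06],"dr":[0,0,0],"jaw":1},{"translation":[0,0,0],"dr":[0,0,0],"jaw":1},{"translation":[0,0,0],"dr":[0,0,0],"jaw":1},{"translation":[0,0,0],"dr":[0,0,0],"jaw":1}])

```text
time_s: 20.2
position: [0.4266, 0.1352, 0.0191]
tcp_rot: [[0.003, 1.0, 0.0], [1.0, -0.003, 0.0], [0.0, 0.0, -1.0]]
force: [-1.5, 1.0, 7.7]
opening: 0.711
```

```bash
python3 look.py s19 side 130 320 120 310 3.1
```

```text
20.25 [0.4266 0.1352 0.019 ] 62.18270436857171 [-0.1501  1.8082  8.9195]
```

View pics/s19.png

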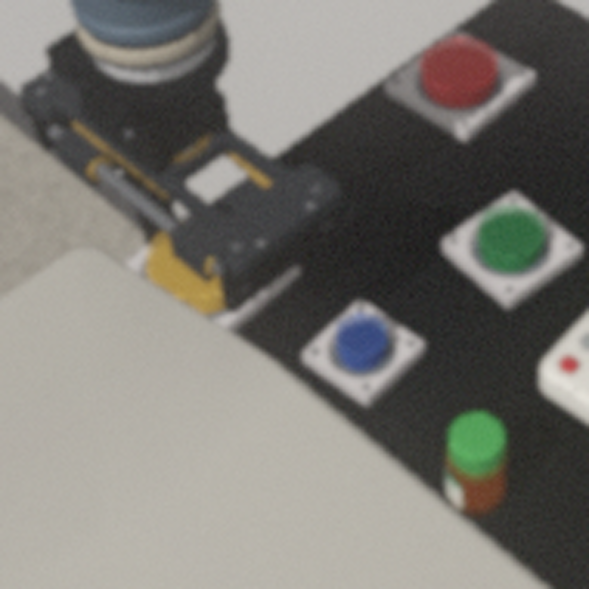

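Emit:
arm_command(commands=[{"translation":[0,0,-0.03],"dr":[0,0,0],"jaw":0.2},{"translation":[0,0,0],"dr":[0,0,0],"jaw":0.05},{"translation":[0,0,0],"dr":[0,0,0],"jaw":0.02},{"translation":[0,0,0],"dr":[0,0,0],"jaw":0.02},{"translation":[0,0,-0.5],"dr":[0,0,0],"jaw":0},{"translation":[0,0,-1],"dr":[0,0,0],"jaw":0},{"translation":[0,0,-1],"dr":[0,0,0],"jaw":0},{"translation":[0,0,-1],"dr":[0,0,0],"jaw":0},{"translation":[0,0,-1],"dr":[0,0,0],"jaw":0},{"translation":[0,0,-1],"dr":[0,0,0],"jaw":0},{"translation":[0,0,-1],"dr":[0,0,0],"jaw":0},{"translation":[0,0,-1],"dr":[0,0,0],"jaw":0}])

```text
time_s: 21.25
position: [0.4263, 0.1348, 0.2079]
tcp_rot: [[0.004, 1.0, -0.001], [1.0, -0.004, -0.0], [-0.0, -0.001, -1.0]]
force: [0.2, 0.7, 0.2]
opening: 0.998
```

Emit:
arm_command(commands=[{"translation":[0,0,-1],"dr":[0,0,0],"jaw":0},{"translation":[0,0,-1],"dr":[0,0,0],"jaw":0},{"translation":[-0.5,0,-0.5],"dr":[0,0,0],"jaw":0},{"translation":[-0.9,0,0],"dr":[0,0,0],"jaw":0},{"translation":[-0.9,0,0],"dr":[0,0,0],"jaw":0},{"translation":[-0.9,0,0],"dr":[0,0,0],"jaw":0},{"translation":[-0.9,0,0],"dr":[0,0,0],"jaw":0},{"translation":[-0.9,0,0],"dr":[0,0,0],"jaw":0},{"translation":[-0.9,0,0],"dr":[0,0,0],"jaw":0},{"translation":[-0.9,0,0],"dr":[0,0,0],"jaw":0},{"translation":[-0.9,0,0],"dr":[0,0,0],"jaw":0},{"translation":[-0.5,0,0],"dr":[0,0,0],"jaw":0}])

```text
time_s: 22.25
position: [0.426, -0.0722, 0.269]
tcp_rot: [[0.005, 1.0, -0.0], [1.0, -0.005, -0.001], [-0.001, -0.0, -1.0]]
force: [0.4, 0.1, -0.2]
opening: 1.002
```

```bash
python3 look.py s20 side 130 320 120 350 3; python3 look.py t20 top 110 270 165 335 4.2
```

```text
22.3 [ 0.4264 -0.0735  0.2691] 87.06923760013308 [ 0.3469 -1.4362  0.2305]
22.35 [ 0.4262 -0.0718  0.2691] 86.9674739038559 [-0.0156  0.4103 -0.3647]
```

View pics/s20.png

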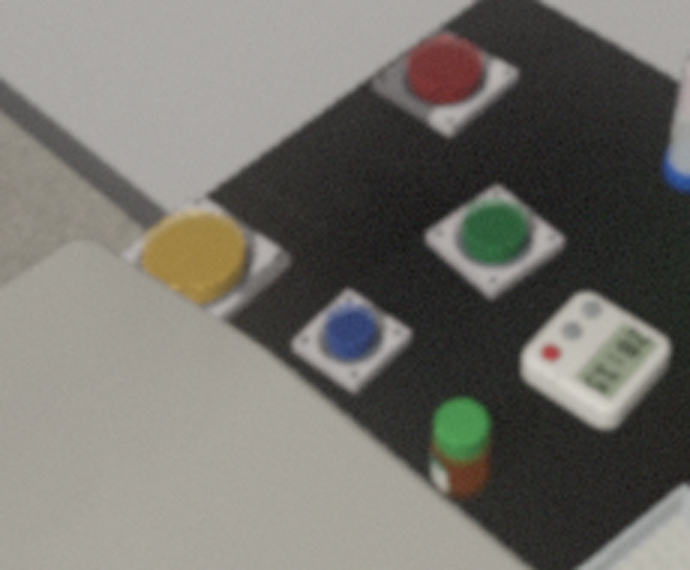

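View pics/t20.png

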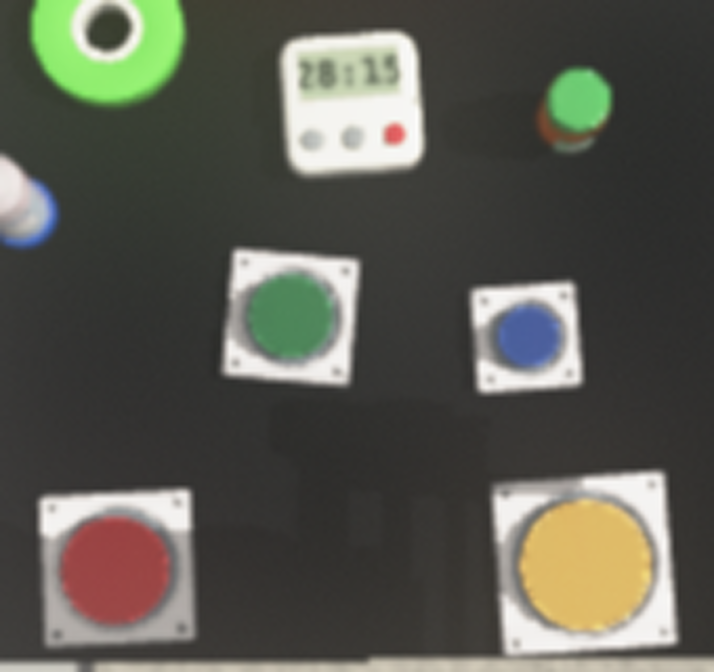

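```bash
python3 - <<'E'
from h import *
p,d=capture("top");m=camera_model("top");K=m["intrinsics"];T=m["pose"]
seats=dict(green=(.5478,.277),blue=(.5375,.162),yellow=(.4271,.1352),red=(.4261,.3612))
M=masks(p)
for k,s in seats.items():
    c=proj("top",[[*s,.022]])[0]
    v,u=np.nonzero(M[k]); ok=np.hypot(u-c[0],v-c[1])<22; u,v=u[ok],v[ok]
    pos=w("top",u.mean(),v.mean(),.022)
    in_=np.hypot(u-u.mean(),v-v.mean())<5; uu,vv=u[in_],v[in_]; z=d[vv,uu]
    X=(np.linalg.inv(K)@np.c_[uu,vv,np.ones(len(uu))].T)*z; W=(T[:3,:3]@X).T+T[:3,3]; W=W[z>0]
    A=np.c_[W[:,:2]-W[:,:2].mean(0),np.ones(len(W))]; f=np.linalg.lstsq(A,W[:,2],rcond=None)[0]
    print(k,"off mm",(pos-s)*1000,"lid z",W[:,2].mean(),"slope",f[:2])
E
```

```text
green off mm [-0.8973 -0.3352] lid z 0.020639660527706535 slope [-0.0008  0.0354]
blue off mm [-0.8227  0.1191] lid z 0.020749573960779727 slope [0.0022 0.0138]
yellow off mm [-0.2884  1.1401] lid z 0.02050694959374164 slope [-0.0235 -0.0163]
red off mm [-0.1233 -0.4026] lid z 0.02106426506701756 slope [ 0.0332 -0.0461]
```

All four dishes are centred within about 1.2 mm, with their lids at seated height. Handing in.

```bash
python3 -c "
from rig import *
print(hand_in())"
```

```text
the job is handed in; nothing more can be done
None
```

I took the stack apart from the top down (blue, green, red, yellow). Each dish was lowered into its matching seat until the floor was felt at about 6–10 N, then released. I handed the job in at about 22 s of the 93 s; the hand-in reports no verdict.

- **Position and height:** in the last top-camera check, the dish centres were within about 1.2 mm of their seat centres. The lids measured 20.5–21.1 mm above the worktop against 22 mm expected, the same for all four and within the calibration.
- **Level:** depth-fit slopes came out at up to about 0.05 rad (red highest), below the 0.08 rad limit. I took this as depth noise, since the pictures show all four dishes flat.
- **Vial, timer and arm:** in the last pictures the vial and timer look undisturbed, but I did not measure them again. The open gripper is clear of everything.
- **Disagreement between checks:** two ways of finding the seat centres, plate outline and hole edge, differed by about 1.3 mm in y. I used the plate outline; the difference is well inside the 8 mm tolerance.

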